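Put the shed tools back on their outlines

TASK

Tidy the shed shelf: pick up the dibber, the spray nozzle and the two slide bolts and lay each one flat on the plywood tile painted with its own silhouette, covering the silhouette and pointing the same way. The two bolts differ only in their rods: the one with the rod pushed out goes on the silhouette with the projecting rod, the one with the rod pulled back on the silhouette without. Leave the hammer and the stack of saucers where they are.

Things in the scene. Friction and masses are not known exactly. Their poses are not given: they have to be found in the camera images.
- bolt_shot: Rigid steel slide bolt, 160 g: plate 105x34x3 mm (x=-75 to +30), housing 44x28 mm centred on the origin, 22 mm high; 10 mm brass rod, side knob at +y. ROD PUSHED OUT: projects to x=+64, knob by the housing (x=-26). Origin: underside, below the housing. x is the way the rod shoots, z up; starts on a black 6 mm board, x near world +y. Grip at the origin, closing along y.
- bolt_drawn: Rigid steel slide bolt, 160 g: plate 105x34x3 mm (x=-75 to +30), housing 44x28 mm centred on the origin, 22 mm high; 10 mm brass rod, side knob at +y. ROD PULLED BACK: ends level with the plate (x=+28), knob at the rear end (x=-62). Origin: underside, below the housing. x is the way the rod shoots, z up; starts on a black 6 mm board, x near world +y. Grip at the origin, closing along y.
- dibber: Wooden T-handled dibber lying flat, 110 g: round shaft 24 mm thick, tapering from x=+30 to a steel tip at x=+77 mm; cross handle 70 mm wide, 24 mm thick at x=-56. Origin: underside, below the shaft. x points to the tip, z up; starts on a black 6 mm board, x near world +y. Grip at the origin, closing along y.
- nozzle: Red pistol hose nozzle lying on its side, 170 g: barrel 26 mm thick, axis 16 mm up, x=-48 to +36 mm; head 32 mm thick, to x=+64; handle 32 mm high slants back to x=-70, y=-55 (barrel clear of it from x=-14). Origin: underside, below the barrel. x points to the head, z up; starts on a black 6 mm board, x near world +y. Grip at the origin, closing along y.
- tile_bolt_shot: Fixed plywood tile 172 (x) by 84 (y) by 5 mm on a 3 mm liner, with a dark true-size silhouette on top. Origin: centre of its underside; z up, x roughly to world +y. Silhouette: slide bolt with the rod projecting as a tongue. With the thing on its silhouette, its origin is above x=+15, y=0 mm of the tile, axes parallel to the tile's.
- tile_bolt_drawn: Fixed plywood tile 172 (x) by 84 (y) by 5 mm on a 3 mm liner, with a dark true-size silhouette on top. Origin: centre of its underside; z up, x roughly to world +y. Silhouette: slide bolt without projecting rod, knob at the rear. With the thing on its silhouette, its origin is above x=+15, y=0 mm of the tile, axes parallel to the tile's.
- tile_dibber: Fixed plywood tile 172 (x) by 84 (y) by 5 mm on a 3 mm liner, with a dark true-size silhouette on top. Origin: centre of its underside; z up, x roughly to world +y. Silhouette: T-handled dibber, tip to +x. With the thing on its silhouette, its origin is above x=+15, y=0 mm of the tile, axes parallel to the tile's.
- tile_nozzle: Fixed plywood tile 172 (x) by 84 (y) by 5 mm on a 3 mm liner, with a dark true-size silhouette on top. Origin: centre of its underside; z up, x roughly to world +y. Silhouette: pistol nozzle, head to +x, handle to -y. With the thing on its silhouette, its origin is above x=+15, y=+22 mm of the tile, axes parallel to the tile's.
- hammer: Bystander: wooden-handled hammer with a black rubber head, 260 mm long, lying loose beyond the work; leave it alone. Origin on the underside, x along the handle.
- saucers: Bystander: stack of three green plastic saucers, 132 mm across, 50 mm high, loose beyond the work; leave it alone. Origin at the centre of the underside.
Things that resemble listed ones, but are neither listed nor needed, are in the scene too. What is shaped like the tile_bolt_drawn but white is not meant.

How it is judged:
At the end, for the whole second after the job is handed in: Each of the four things lies flat and at rest, released, on its own tile: its origin within 12 mm along and 12 mm across of the place that its silhouette shows, turned no more than 0.2 rad from the silhouette and not back to front (x of bolt_shot in the frame of tile_bolt_shot between 0.003 and 0.027 m and y of bolt_shot in the frame of tile_bolt_shot between -0.012 and 0.012 m and z of bolt_shot in the frame of tile_bolt_shot below 0.012 m and x of tile_bolt_shot in the frame of bolt_shot below 0 m and angle between the x axis of bolt_shot and the x axis of tile_bolt_shot, either way round below 0.2 rad and angle between each of bolt_shot, bolt_drawn, dibber, nozzle's own z axis and vertical below 0.15 rad and linear speed of each of bolt_shot, bolt_drawn, dibber, nozzle below 0.02 m/s and x of bolt_drawn in the frame of tile_bolt_drawn between 0.003 and 0.027 m and y of bolt_drawn in the frame of tile_bolt_drawn between -0.012 and 0.012 m and z of bolt_drawn in the frame of tile_bolt_drawn below 0.012 m and x of tile_bolt_drawn in the frame of bolt_drawn below 0 m and angle between the x axis of bolt_drawn and the x axis of tile_bolt_drawn, either way round below 0.2 rad and x of dibber in the frame of tile_dibber between 0.003 and 0.027 m and y of dibber in the frame of tile_dibber between -0.012 and 0.012 m and z of dibber in the frame of tile_dibber below 0.012 m and x of tile_dibber in the frame of dibber below 0 m and angle between the x axis of dibber and the x axis of tile_dibber, either way round below 0.2 rad and x of nozzle in the frame of tile_nozzle between 0.003 and 0.027 m and y of nozzle in the frame of tile_nozzle between 0.01 and 0.034 m and z of nozzle in the frame of tile_nozzle below 0.012 m and x of tile_nozzle in the frame of nozzle below 0 m and angle between the x axis of nozzle and the x axis of tile_nozzle, either way round below 0.2 rad); the robot touches nothing.
It fails at once if the hammer is disturbed (moved more than 20 mm) (distance of hammer from where it was at the start of the episode above 0.02 m).
It fails at once if the saucers are disturbed (moved more than 20 mm) (distance of saucers from where it was at the start of the episode above 0.02 m).
It also fails if it takes over 109 s, if anything falls off the work surface, if the arm or the gripper's body presses on something with over 40 N, if the wrist force passes 120 N, or if a joint passes its speed limit or range.

ROBOT

A 6-joint arm with a two-finger parallel gripper is mounted at the origin on the work surface. World frame = base frame: x ahead of the robot, y to its left, z up, the work surface at z = 0. Lengths are in m, angles in rad, forces in N, time in s.
With the tool pointing down it reaches from about 0.375 to 0.825 m from the base axis. Payload 5.5 kg.
Tool frame: the origin (TCP) lies at the very end of the fingers, on their centre line; the grasp point (between the pads) lies 19 mm behind it (env.tcp_to_grasp is the distance from the TCP to the grasp point, in m); y points along the fingers, x is the direction in which the jaws open and shut, and the axes are right-handed (so a half turn about y gives the same grasp; the last joint's range is limited). The gripper opens to 85 mm and grips with 20 to 120 N. Pads are 22 mm wide; open, the fingers measure 114 mm over their backs; the gripper's body (76 mm by 85 mm) begins 54 mm behind the grasp point. The pads swing forward as they close: fully open they stand 13 mm farther back than shut.
Start: joints at [1.155, 0.314, -0.047, 1.21, 0, 1.571], TCP at [0.242, 0.549, 0.205] pointing down, gripper open.
Joint ranges: [-2.67, 2.67], [-0.69, 1.73], [-1.03, 1.25], [-2.08, 2.16], [-1.42, 1.45], [-3.14, 3.14]. Speed limits (rad/s): [2.39, 2.39, 3.01, 3.14, 3.14, 3.14].

INTERFACE

Orientations are given as a unit quaternion [w, x, y, z].
In Python, from station import env, cams gives the robot as it stands. The module is installed in compiled form; this text tells all that it offers.
- The arm moves only by the tool apply_moves, never from a script. Its argument "plan" is a list that holds one entry, the list of rows, each a list of 7 numbers: the shift along the tool's x, y, z in mm, then the turn, a rotation vector about the tool's x, y, z in degrees, then the opening, from 0 (shut) to 1 (fully open). A call has exactly 5 rows; each row shifts and turns the commanded pose from where the row before left it, along the tool's axes as they then stand; what a row does not reach is not made up. A row lasts 1/12 s, in which the tool goes at most 41.7 mm and 7.16 degrees, less where a joint would pass 70% of its speed; a pose out of reach is approached as far as the arm can. A call with a gripper value outside its range is refused whole. The fingers move at their own pace and stop on an object; "force" is the grip in N (left out, the last holds). Time passes only in rows, so rows that do not move let the fingers close, or fill a call up. It gives the time, the measured TCP pose, the force and the opening at its end, in the units of the state.
- env.read_state(): the state, without advancing time (a new reading comes with each control period).
- cams.camera(name): name is "scene" or "top" or "wrist"; returns the picture (384x512x3 uint8, blue, green, red); there is no depth.
- cams.camera_params(name): a dict with "intrinsics" (3x3 intrinsics, pixels), "R" (3x3) and "t" (3): a world point X has camera coordinates R X + t. Camera axes: x right, y down, z forward; pixel columns grow to the right and rows downward; lengths in m; the calibration is good to about 2 mm. A picture is of the moment at which its call begins: read the wrist's pose just before it. camera_params takes no time and is no camera call; for the wrist camera it gives the pose at the moment of the call.
- env.sign_off(): hands the job in, once; it reports no verdict.
Trained networks look in the newest picture that a camera, given by its name, has taken for a name from the list of things; names that differ only in an ending like _2 or _b are one class to them, and where a whole thing is asked for, a point or a joint stands for the part that bears it (a point fixed in the world has none). Each returns a list of dicts, best first, with "p" (0 to 1); they miss things now and then, are a little off and sometimes report something else, mostly with a low value. They report only what shows in the picture. A call takes as long as a camera call. They do not tell look-alikes from the thing itself.
- cams.recognise(camera, target): "xy" ([column, row] in pixels, amid what is visible of it).
- cams.masks_of(camera, target): "region" (384x512 bool, what is visible of it) and "xy" ([column, row] in pixels, amid what is visible of it).
- cams.landmark_of(camera, target): "xy" ([column, row] in pixels: a listed point, or the origin of a listed thing).
The state is a dict: "time_s": time; "q": joint angles; "qvel": joint speeds; "effort": joint torques, N m; "ee_pos": TCP position; "orientation": TCP orientation; "ft_force": force on the tool from outside, world axes, zero at the start; "wrist_torque": the same for the moment, N m; "gripper_width": opening from 0.0 (shut) to 1.0 (fully open).
Only numpy, scipy, OpenCV 4.12 (cv2) and the standard library are available. Lean on these libraries where they do the work, as an engineer would, in place of code of your own. Each camera call takes 0.05 s, during which the arm holds its last target.

## Working session

There is one attempt and no reset: what is moved stays moved. The work goes in short steps, Python scripts to look and compute and a tool call to move; the robot and the scene stay as the last step left them, time stands still between calls to the robot, and variables do not carry over. Pictures are saved under pics/ and viewed, and the job is handed in when it is done.

Besides the shell and the picture viewer there is one more tool, called after "Call:" as name(argument=value, ...) on one line, values as JSON. apply_moves: Moves the arm, as the interface text tells. Its arguments: {"type":"object","properties":{"plan":{"type":"array","items":{"type":"array","items":{"type":"array","items":{"type":"number"}}}},"force":{"type":"number"}},"required":["plan"]}

```bash
mkdir -p pics; ls; python3 - <<'E'
from station import env,cams
import cv2
s=env.read_state();print({k:s[k] for k in('time_s','ee_pos','orientation','gripper_width','q')})
for n in('scene','top','wrist'):
    cv2.imwrite(f'pics/{n}0.png',cams.camera(n))
    p=cams.camera_params(n);print(n,p)
E
```

```text
pics
{'time_s': 0.0, 'ee_pos': array([0.24211231, 0.54830601, 0.20414029]), 'orientation': array([-0.59211189,  0.59275821,  0.38553633, -0.38652677]), 'gripper_width': 0.9956225961355198, 'q': array([ 1.15498039e+00,  3.14201103e-01, -4.81001296e-02,  1.21016764e+00,
       -1.15255880e-06,  1.57077630e+00])}
scene {'intrinsics': array([[489.57965409,   0.        , 255.16782354],
       [  0.        , 489.57965409, 198.18112709],
       [  0.        ,   0.        ,   1.        ]]), 'R': array([[-0.88370195,  0.46779392,  0.01548272],
       [ 0.26960236,  0.53578448, -0.80015596],
       [-0.3826035 , -0.7029252 , -0.59959213]]), 't': array([ 0.47387353, -0.10488591,  1.41207697])}
top {'intrinsics': array([[466.25617344,   0.        , 256.47495455],
       [  0.        , 466.25617344, 188.1370175 ],
       [  0.        ,   0.        ,   1.        ]]), 'R': array([[ 0.01561563, -0.99986445,  0.00521797],
       [-0.99889476, -0.01583144, -0.04425637],
       [ 0.04433298, -0.00452111, -0.99900658]]), 't': array([-0.01047197,  0.49847475,  1.14610347])}
wrist {'intrinsics': array([[275.04092397,   0.        , 251.90222072],
       [  0.        , 275.04092397, 187.39399414],
       [  0.        ,   0.        ,   1.        ]]), 'R': array([[ 4.03966690e-01,  9.14773385e-01, -7.53494849e-04],
       [ 8.75462199e-01, -3.86367616e-01,  2.90320519e-01],
       [ 2.65286358e-01, -1.17939475e-01, -9.56929166e-01]]), 't': array([-0.59934938, -0.03817184,  0.37935462])}
```

View pics/top0.png

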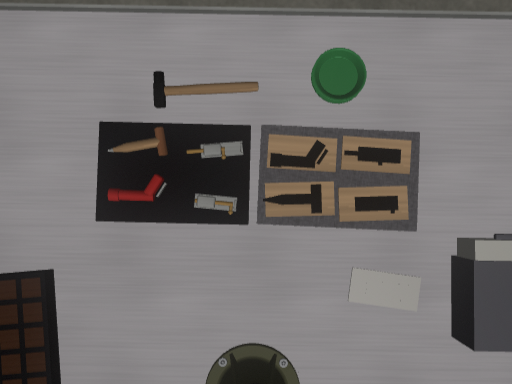

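View pics/scene0.png

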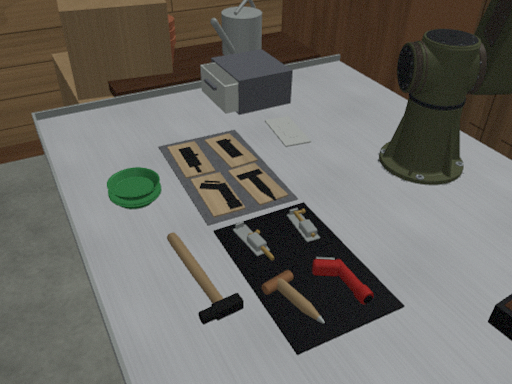

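View pics/wrist0.png

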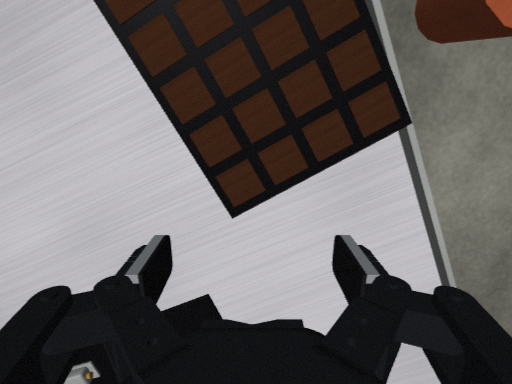

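```bash
cat > h.py <<'E'
import numpy as np,cv2
from station import env,cams
from scipy.spatial.transform import Rotation as Ro
def proj(P,X):
    X=np.atleast_2d(X); c=X@P['R'].T+P['t']; u=c@P['intrinsics'].T; return u[:,:2]/u[:,2:]
def unproj(P,uv,z):
    d=np.linalg.inv(P['intrinsics'])@np.array([uv[0],uv[1],1.]); d=P['R'].T@d; o=-P['R'].T@P['t']
    return o+d*(z-o[2])/d[2]
def Rt():
    q=env.read_state()['orientation']; return Ro.from_quat([q[1],q[2],q[3],q[0]]).as_matrix()
E
python3 - <<'E'
from h import *
print(Rt().round(3))
P=cams.camera_params('top'); im=cams.camera('top')
cv2.imwrite('pics/topL.png',cv2.resize(im[115:240,90:250],None,fx=5,fy=5,interpolation=cv2.INTER_CUBIC)[:600])
cv2.imwrite('pics/topR.png',cv2.resize(im[120:235,255:425],None,fx=4.7,fy=4.7,interpolation=cv2.INTER_CUBIC)[:600])
for n in ['bolt_shot','bolt_drawn','dibber','nozzle','tile_bolt_shot','tile_bolt_drawn','tile_dibber','tile_nozzle']:
    for r in cams.landmark_of('top',n)[:3]:
        z=.003 if 'tile' in n else .006
        print(n,round(r['p'],2),np.round(r['xy'],1),unproj(P,r['xy'],z).round(4))
E
```

```text
[[ 0.404 -0.001 -0.915]
 [ 0.915 -0.001  0.404]
 [-0.001 -1.     0.   ]]
bolt_shot 0.62 [210.8 148.9] [0.5952 0.1131 0.006 ]
bolt_shot 0.5 [205.2 201.3] [0.464  0.1244 0.006 ]
bolt_drawn 0.59 [204.  201.2] [0.4642 0.1274 0.006 ]
dibber 0.6 [137.2 147.7] [0.5952 0.297  0.006 ]
nozzle 0.75 [137.2 194.4] [0.4785 0.2938 0.006 ]
tile_bolt_shot 0.58 [371.9 156.6] [ 0.5827 -0.2911  0.003 ]
tile_bolt_drawn 0.93 [385.1 291.2] [ 0.2483 -0.3254  0.003 ]
tile_bolt_drawn 0.81 [372.4 205.7] [ 0.4596 -0.2929  0.003 ]
tile_bolt_drawn 0.54 [299.5 199.5] [ 0.4722 -0.1106  0.003 ]
tile_dibber 0.64 [297.9 200.6] [ 0.4694 -0.1066  0.003 ]
tile_dibber 0.29 [140.7 145.1] [0.6023 0.2891 0.003 ]
tile_nozzle 0.6 [301.6 155.1] [ 0.5837 -0.1145  0.003 ]
```

View pics/topL.png

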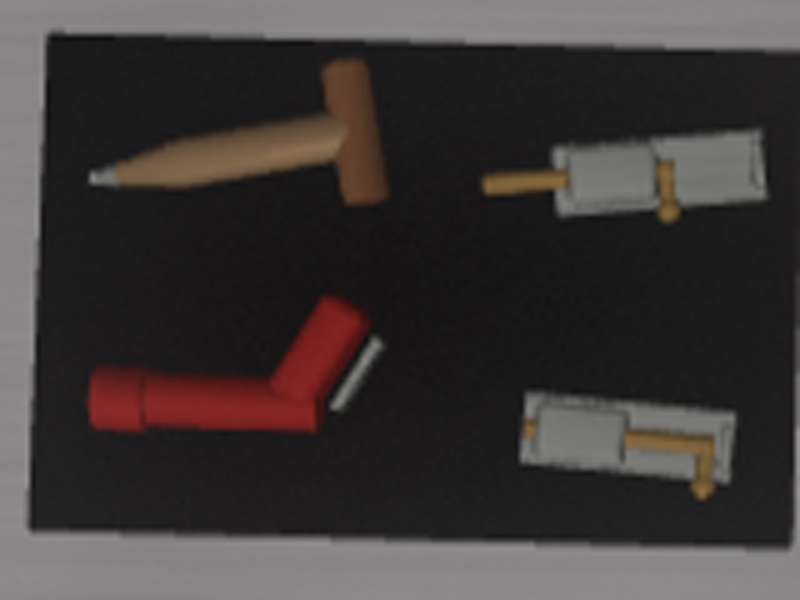

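View pics/topR.png

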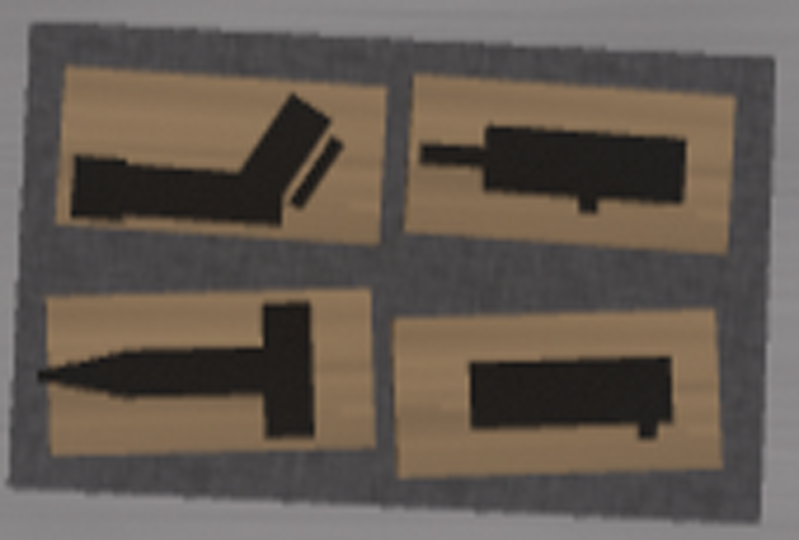

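The rod-out bolt is at full-image ~(221,150) and the rod-back bolt, with its knob at the rear, at ~(216,203). On the tiles, the tongue silhouette is at ~(376,154), the plain one at ~(373,203), the nozzle at ~(302,153) and the dibber at ~(300,199). The white slab at (385,288) has no silhouette, so it is the look-alike. The enlarged crops confirm all of these.

```bash
cat > fit.py <<'E'
from h import *
from scipy.optimize import least_squares
P=cams.camera_params('top')
L=lambda u,v:(90+u/5-.4,115+v/5-.4); R_=lambda u,v:(255+u/4.7-.4,120+v/4.7-.4)
sq=lambda z:[(86,-42,z),(86,42,z),(-86,-42,z),(-86,42,z)]
pl=[(30,-17,9),(30,17,9),(-75,-17,9),(-75,17,9)]
D={
'bolt_shot':(pl,L,[(555,147),(560,215),(763,130),(767,198)]),
'bolt_drawn':(pl,L,[(527,391),(521,464),(736,411),(729,482)]),
'dibber':([(77,0,18),(-56,-35,18),(-56,35,18)],L,[(90,178),(345,60),(365,202)]),
'nozzle':([(64,-16,22),(64,16,22),(36,-13,22),(36,13,22),(-48,13,22)],L,[(90,370),(91,430),(143,374),(145,428),(318,432)]),
'tile_nozzle':(sq(8),R_,[(66,66),(55,224),(388,87),(380,244)]),
'tile_bolt_shot':(sq(8),R_,[(414,74),(404,233),(736,97),(728,255)]),
'tile_dibber':(sq(8),R_,[(46,297),(52,457),(371,289),(376,447)]),
'tile_bolt_drawn':(sq(8),R_,[(393,319),(399,479),(716,309),(722,469)])}
res={}
for n,(m,f,uv) in D.items():
    m=np.array(m)/1000; uv=np.array([f(*p) for p in uv])
    def W(a):
        c,s=np.cos(a[2]),np.sin(a[2]); X=m.copy(); X[:,0]=a[0]+c*m[:,0]-s*m[:,1]; X[:,1]=a[1]+s*m[:,0]+c*m[:,1]; return X
    r=least_squares(lambda a:(proj(P,W(a))-uv).ravel(),[.5,0,1.57],x_scale=[.1,.1,.1])
    res[n]=r.x; o=r.x.copy()
    if 'tile' in n:
        d=np.array([.015,.022 if 'nozzle' in n else 0]); c,s=np.cos(o[2]),np.sin(o[2]); o[:2]+=[c*d[0]-s*d[1],s*d[0]+c*d[1]]
    print(n,(o[:2]*1000).round(1),'yaw',np.degrees(o[2]).round(1),'res',np.abs(r.fun).max().round(2))
E
python3 fit.py
```

```text
bolt_shot [592.6 107.6] yaw 95.6 res 0.39
bolt_drawn [464.3 121.6] yaw 85.7 res 0.49
dibber [601.1 291.4] yaw 100.8 res 0.43
nozzle [476.2 298.8] yaw 89.9 res 0.79
tile_nozzle [568.1 -98.7] yaw 87.3 res 0.19
tile_bolt_shot [ 588.1 -285.1] yaw 86.9 res 0.24
tile_dibber [473.1 -95.2] yaw 92.5 res 0.17
tile_bolt_drawn [ 464.6 -278.7] yaw 92.6 res 0.24
```

```bash
cat > plan.py <<'E'
# usage: plan.py x y z theta grip [x y z theta grip ...]  (mm, deg; tool x axis angle)
import sys
from h import *
s=env.read_state(); R=Rt(); p=s['ee_pos']*1000; th=np.degrees(np.arctan2(R[1,0],R[0,0]))
print('t',round(s['time_s'],2),'p',p.round(1),'th',round(th,1),'tilt',R[2,1].round(4),'g',round(s['gripper_width'],3),'F',np.round(s['ft_force'],1))
a=list(map(float,sys.argv[1:]))
for i in range(0,len(a),5):
    T=np.array(a[i:i+3]); tt,g=a[i+3:i+5]
    n=max(1,int(np.ceil(max(np.linalg.norm(T-p)/38,abs(tt-th)/6.6))))
    for k in range(n,0,-1):
        d=(T-p)/k; c,sn=np.cos(np.radians(th)),np.sin(np.radians(th))
        loc=np.array([c*d[0]+sn*d[1],-d[2],-sn*d[0]+c*d[1]]).round(0 if k>1 else 1); dt=round((tt-th)/k,1)
        print([*loc.tolist(),0,-dt,0,g])
        p=p+np.array([c*loc[0]-sn*loc[2],sn*loc[0]+c*loc[2],-loc[1]]); th+=dt
    print('--')
E
python3 plan.py 476 303 120 0 0.7 476 303 60 0 .7
```

```text
t 0.6 p [242.4 548.9 205. ] th 66.2 tilt -1.0 g 0.997 F [0.3 0.4 0.3]
[-12.0, 8.0, -28.0, 0, np.float64(6.0), 0, 0.7]
[-9.0, 8.0, -30.0, 0, np.float64(6.0), 0, 0.7]
[-6.0, 8.0, -30.0, 0, np.float64(6.0), 0, 0.7]
[-2.0, 8.0, -31.0, 0, np.float64(6.0), 0, 0.7]
[1.0, 8.0, -31.0, 0, np.float64(6.0), 0, 0.7]
[4.0, 8.0, -31.0, 0, np.float64(6.0), 0, 0.7]
[7.0, 7.0, -30.0, 0, np.float64(6.0), 0, 0.7]
[10.0, 8.0, -29.0, 0, np.float64(6.0), 0, 0.7]
[13.0, 7.0, -28.0, 0, np.float64(6.1), 0, 0.7]
[16.0, 8.0, -26.0, 0, np.float64(6.0), 0, 0.7]
[18.9, 7.0, -24.0, 0, np.float64(6.1), 0, 0.7]
--
[0.0, 30.0, -0.0, 0, np.float64(-0.0), 0, 0.7]
[0.0, 30.0, -0.0, 0, np.float64(-0.0), 0, 0.7]
--
```

Call:
apply_moves(plan=[[[-12,8,-28,0,6,0,0.7],[-9,8,-30,0,6,0,0.7],[-6,8,-30,0,6,0,0.7],[-2,8,-31,0,6,0,0.7],[1,8,-31,0,6,0,0.7]]], force=40)

```text
time_s: 1.02
ee_pos: [0.3496, 0.436, 0.1648]
orientation: [0.673, -0.673, -0.218, 0.218]
ft_force: [0.8, 0.7, -0.7]
gripper_width: 0.703
```

Call:
apply_moves(plan=[[[4,8,-31,0,6,0,0.7],[7,7,-30,0,6,0,0.7],[10,8,-29,0,6,0,0.7],[13,7,-28,0,6,0,0.7],[16,8,-26,0,6,0,0.7]]])

```text
time_s: 1.43
ee_pos: [0.4557, 0.3238, 0.127]
orientation: [0.706, -0.706, -0.036, 0.036]
ft_force: [0.1, 0.2, 0.7]
gripper_width: 0.698
```

Call:
apply_moves(plan=[[[19,7,-24,0,6,0,0.7],[0,0,0,0,0,0,0.7],[0,0,0,0,0,0,0.7],[0,0,0,0,0,0,0.7],[0,0,0,0,0,0,0.7]]])

```text
time_s: 1.85
ee_pos: [0.4757, 0.304, 0.1204]
orientation: [0.707, -0.707, -0.002, 0.002]
ft_force: [-0.5, -0.0, -0.1]
gripper_width: 0.699
```

```bash
sed -i 's/dt=round((tt-th)\/k,1)/dt=float(round((tt-th)\/k,1))/' plan.py; python3 plan.py 476 303 60 0 .7 476 303 9 0 .7; python3 -c "
from h import *
cv2.imwrite('pics/w1.png',cams.camera('wrist'))"
```

```text
t 1.85 p [475.7 304.  120.4] th 0.3 tilt -1.0 g 0.699 F [-0.5 -0.  -0.1]
[0.0, 30.0, -0.0, 0, 0.1, 0, 0.7]
[0.3, 30.4, -1.0, 0, 0.2, 0, 0.7]
--
[0.0, 25.0, 0.0, 0, -0.0, 0, 0.7]
[0.0, 26.0, 0.0, 0, -0.0, 0, 0.7]
--
```

View pics/w1.png

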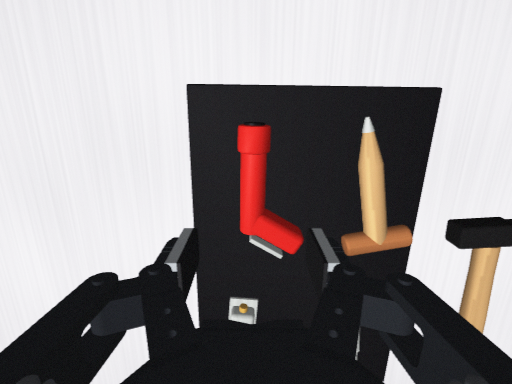

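```bash
python3 - <<'E'
from h import *
P=cams.camera_params('wrist')
def W(o,m):
    c,s=np.cos(o[2]),np.sin(o[2]); return [o[0]+c*m[0]-s*m[1],o[1]+s*m[0]+c*m[1],m[2]]
noz=(.4762,.2988,np.radians(89.9)); dib=(.6011,.2914,np.radians(100.8))
for o,ms in((noz,[(.064,0,.022),(.036,-.013,.022),(.036,.013,.022),(-.048,.013,.022),(0,0,.035)]),(dib,[(.077,0,.018),(-.056,-.035,.018),(-.056,.035,.018)])):
    for m in ms: print(m,proj(P,W(o,m)).round(0))
E
```

```text
(0.064, 0, 0.022) [[252. 121.]]
(0.036, -0.013, 0.022) [[266. 150.]]
(0.036, 0.013, 0.022) [[239. 150.]]
(-0.048, 0.013, 0.022) [[240. 229.]]
(0, 0, 0.035) [[252. 189.]]
(0.077, 0, 0.018) [[368. 117.]]
(-0.056, -0.035, 0.018) [[408. 234.]]
(-0.056, 0.035, 0.018) [[343. 245.]]
```

The wrist view confirms the fit: the nozzle head is at (254,122) against a predicted (252,121), and the dibber tip at (368,117) matches its prediction.

Call:
apply_moves(plan=[[[0,30,-1,0,0,0,0.7],[0,30,-1,0,0,0,0.7],[0,26,0,0,0,0,0.7],[0,24,0,0,0,0,0.7],[0,1,0,0,0,0,0.7]]])

```text
time_s: 2.32
ee_pos: [0.4723, 0.3001, 0.005]
orientation: [-0.706, 0.708, -0.0, -0.004]
ft_force: [-0.2, -1.3, -0.3]
gripper_width: 0.703
```

Call:
apply_moves(plan=[[[0,0,0,0,0,0,0.1],[0,0,0,0,0,0,0.1],[0,0,0,0,0,0,0.1],[0,0,0,0,0,0,0.1],[0,0,0,0,0,0,0.1]]], force=50)

```text
time_s: 2.73
ee_pos: [0.4771, 0.3018, 0.0104]
orientation: [0.708, -0.707, -0.002, 0.0]
ft_force: [0.3, -0.3, -0.2]
gripper_width: 0.099
```

```bash
python3 plan.py ; python3 -c "
from h import *
cv2.imwrite('pics/w2.png',cams.camera('wrist'))"
```

```text
t 2.73 p [477.1 301.8  10.4] th 0.2 tilt -1.0 g 0.099 F [ 0.3 -0.3 -0.2]
```

View pics/w2.png

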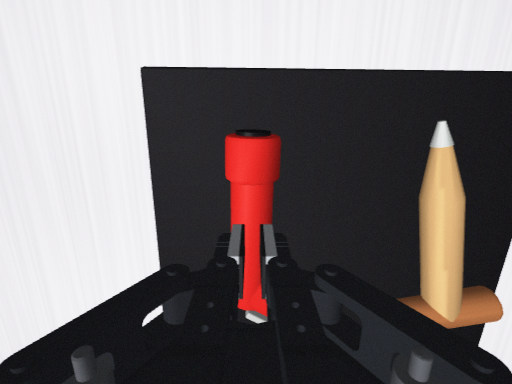

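```bash
python3 plan.py; python3 - <<'E'
from h import *
im=cams.camera('scene'); cv2.imwrite('pics/s2.png',cv2.resize(im[180:350,190:420],None,fx=3.4,fy=3.4,interpolation=cv2.INTER_CUBIC))
P=cams.camera_params('wrist'); R=Rt(); p=env.read_state()['ee_pos']
C=-P['R'].T@P['t']; print('cam in tool',(R.T@(C-p)).round(4), proj(P,p).round(1))
P=cams.camera_params('scene');print((proj(P,p)-[190,180])*3.4)
E
```

```text
t 2.78 p [476.9 301.6  10.2] th 0.2 tilt -1.0 g 0.101 F [ 0.   0.1 -0.1]
cam in tool [ 0.0003 -0.1693  0.0737] [[251.4 219.6]]
[[540.32111684 353.45221971]]
```

View pics/s2.png

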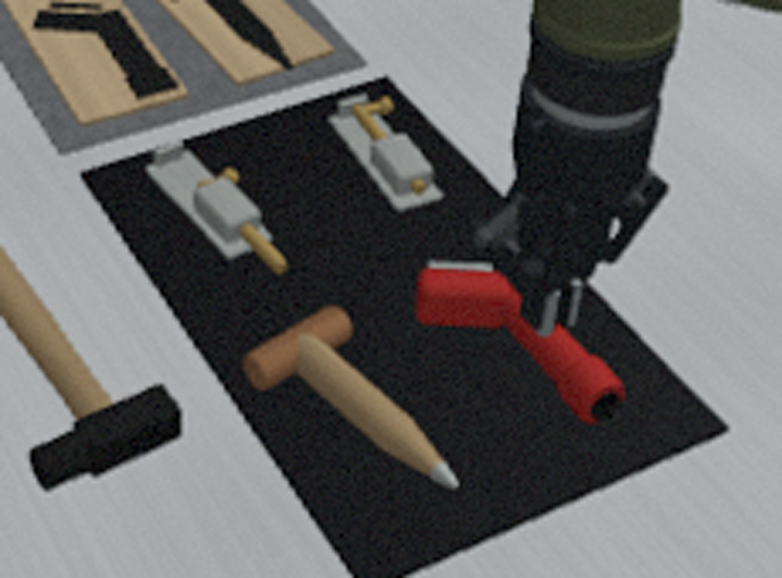

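```bash
python3 - <<'E'
from h import *
P=cams.camera_params('wrist'); p=env.read_state()['ee_pos']; S=cams.camera_params('scene')
for dz in(0,.01,.02,.03):
  for dx in(-.0042,.0042): print(dz,dx,proj(P,p+[dx,0,dz]).round(0),((proj(S,p+[dx,0,dz])-[190,180])*3.4).round(0))
  print('edge',proj(P,p+[.0042,.011,dz]).round(0),proj(P,p+[.0042,-.011,dz]).round(0))
im=cams.camera('wrist');cv2.imwrite('pics/w2z.png',cv2.resize(im[190:340,180:330],None,fx=4,fy=4,interpolation=cv2.INTER_CUBIC))
E
```

```text
0 -0.0042 [[245. 220.]] [[546. 351.]]
0 0.0042 [[258. 220.]] [[535. 356.]]
edge [[258. 204.]] [[258. 235.]]
0.01 -0.0042 [[245. 226.]] [[548. 340.]]
0.01 0.0042 [[258. 226.]] [[537. 344.]]
edge [[258. 210.]] [[258. 242.]]
0.02 -0.0042 [[244. 233.]] [[550. 328.]]
0.02 0.0042 [[258. 233.]] [[539. 333.]]
edge [[259. 216.]] [[258. 249.]]
0.03 -0.0042 [[244. 241.]] [[553. 316.]]
0.03 0.0042 [[259. 241.]] [[541. 321.]]
edge [[259. 223.]] [[259. 258.]]
```

View pics/w2z.png

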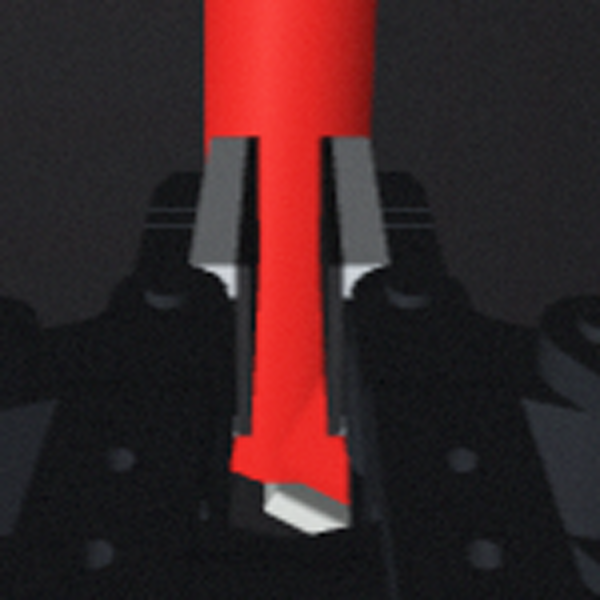

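```bash
python3 - <<'E'
from h import *
P=cams.camera_params('wrist'); s=env.read_state(); print(s['ee_pos'],s['q'].round(4),env.tcp_to_grasp)
def W(o,m):
    c,s=np.cos(o[2]),np.sin(o[2]); return [o[0]+c*m[0]-s*m[1],o[1]+s*m[0]+c*m[1],m[2]]
noz=(.4762,.2988,np.radians(89.9)); dib=(.6011,.2914,np.radians(100.8))
for o,ms in((noz,[(.064,-.016,.022),(.064,.016,.022),(.036,-.013,.022),(.036,.013,.022)]),(dib,[(.077,0,.018),(-.056,.035,.018)])):
    for m in ms: print(m,proj(P,W(o,m)).round(0))
E
```

```text
[0.47655473 0.30132977 0.00963705] [ 0.5638  0.3988 -0.404   0.7669  0.      2.1316] 0.0187
(0.064, -0.016, 0.022) [[280. 127.]]
(0.064, 0.016, 0.022) [[223. 127.]]
(0.036, -0.013, 0.022) [[273. 176.]]
(0.036, 0.013, 0.022) [[229. 175.]]
(0.077, 0, 0.018) [[445. 119.]]
(-0.056, 0.035, 0.018) [[392. 317.]]
```

The fingers closed to 8 mm above the barrel, and both camera views put the fingertips well above the reported TCP height. I'll open and go down in small guarded steps.

Call:
apply_moves(plan=[[[0,0,0,0,0,0,0.7],[0,0,0,0,0,0,0.7],[0,0,0,0,0,0,0.7],[0,0,0,0,0,0,0.7],[0,0,0,0,0,0,0.7]]])

```text
time_s: 3.3
ee_pos: [0.4761, 0.3011, 0.0089]
orientation: [-0.707, 0.707, 0.001, -0.001]
ft_force: [-0.5, -0.5, -1.3]
gripper_width: 0.699
```

```bash
cat > look.py <<'E'
import sys
from h import *
n=sys.argv[1]
s=env.read_state(); print(s['time_s'].__round__(2),(s['ee_pos']*1000).round(1),round(s['gripper_width'],3),np.round(s['ft_force'],1))
a=cams.camera('wrist'); b=cams.camera('scene')
x=list(map(int,sys.argv[2:6])) if len(sys.argv)>2 else [190,180,230,170]
b=b[x[1]:x[1]+x[3],x[0]:x[0]+x[2]]
b=cv2.resize(b,None,fx=288/b.shape[0],fy=288/b.shape[0],interpolation=cv2.INTER_CUBIC)
a=cv2.resize(a,(384,288)); cv2.imwrite(f'pics/{n}.png',np.hstack([a,b])[:,:800])
E
python3 look.py l1
```

```text
3.3 [476.1 301.1   8.9] 0.699 [-0.5 -0.5 -1.3]
```

View pics/l1.png

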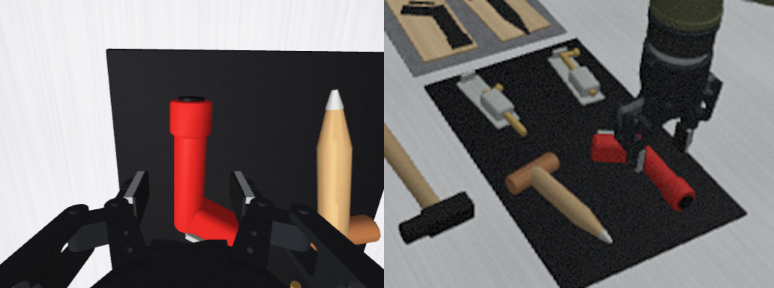

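Call:
apply_moves(plan=[[[0,4,0,0,0,0,0.7],[0,4,0,0,0,0,0.7],[0,4,0,0,0,0,0.7],[0,0,0,0,0,0,0.7],[0,0,0,0,0,0,0.7]]])

```text
time_s: 3.82
ee_pos: [0.4757, 0.3008, -0.0036]
orientation: [-0.707, 0.707, 0.001, -0.001]
ft_force: [-0.3, 0.7, 0.7]
gripper_width: 0.698
```

```bash
python3 look.py l2 300 200 120 100
```

```text
3.82 [475.7 300.8  -3.6] 0.698 [-0.3  0.7  0.7]
```

View pics/l2.png

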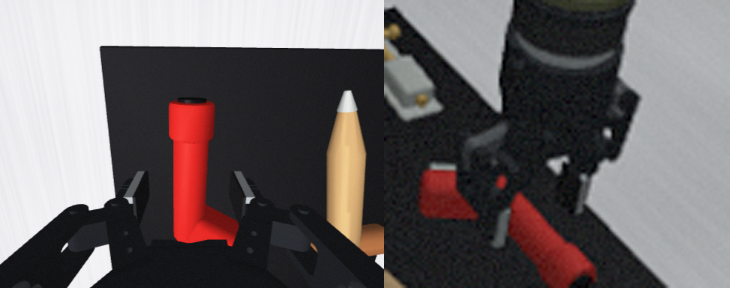

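Call:
apply_moves(plan=[[[0,4,0,0,0,0,0.7],[0,4,0,0,0,0,0.7],[0,4,0,0,0,0,0.7],[0,0,0,0,0,0,0.7],[0,0,0,0,0,0,0.7]]])

```text
time_s: 4.33
ee_pos: [0.4757, 0.3009, -0.0155]
orientation: [-0.707, 0.707, 0.001, -0.001]
ft_force: [1.5, -0.1, 0.2]
gripper_width: 0.704
```

Call:
apply_moves(plan=[[[0,0,0,0,0,0,0.1],[0,0,0,0,0,0,0.1],[0,0,0,0,0,0,0.1],[0,0,0,0,0,0,0.1],[0,0,0,0,0,0,0.1]]], force=40)

```text
time_s: 4.75
ee_pos: [0.4764, 0.3012, -0.0146]
orientation: [0.707, -0.707, -0.001, 0.001]
ft_force: [-0.4, -1.5, 3.6]
gripper_width: 0.287
```

```bash
python3 look.py l3 300 200 120 100
```

```text
4.75 [476.4 301.2 -14.6] 0.287 [-0.4 -1.5  3.6]
```

View pics/l3.png

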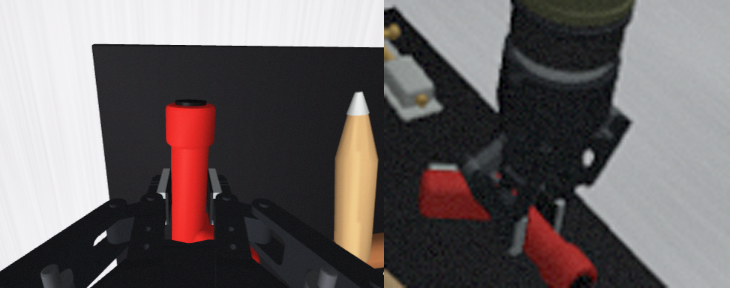

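Call:
apply_moves(plan=[[[0,0,0,0,0,0,0.5],[0,0,0,0,0,0,0.5],[0,2,0,0,0,0,0.5],[0,2,0,0,0,0,0.5],[0,1,0,0,0,0,0.5]]])

```text
time_s: 5.27
ee_pos: [0.4759, 0.301, -0.0206]
orientation: [-0.707, 0.707, 0.001, -0.001]
ft_force: [-0.3, 0.1, -0.3]
gripper_width: 0.502
```

Call:
apply_moves(plan=[[[0,0,0,0,0,0,0.1],[0,0,0,0,0,0,0.1],[0,0,0,0,0,0,0.1],[0,0,0,0,0,0,0.1],[0,0,0,0,0,0,0.1]]])

```text
time_s: 5.68
ee_pos: [0.4761, 0.3011, -0.0201]
orientation: [-0.707, 0.707, 0.001, -0.001]
ft_force: [0.1, -0.3, -2.1]
gripper_width: 0.289
```

```bash
python3 look.py l4 300 200 120 100
```

```text
5.68 [476.1 301.1 -20.1] 0.289 [ 0.1 -0.3 -2.1]
```

View pics/l4.png

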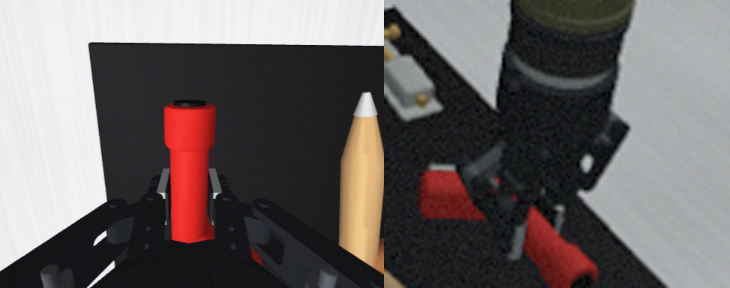

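```bash
python3 plan.py 476 301 70 0 .1 568 -96.4 70 -2.6 .1 568 -96.4 0 -2.6 .1
```

```text
t 5.78 p [476.1 301.  -20.1] th 0.2 tilt -1.0 g 0.291 F [ 0.4  0.  -1.5]
[-0.0, -30.0, -0.0, 0, 0.1, 0, 0.1]
[-0.0, -30.0, -0.0, 0, 0.0, 0, 0.1]
[-0.1, -30.1, -0.0, 0, 0.1, 0, 0.1]
--
[8.0, 0.0, -36.0, 0, 0.2, 0, 0.1]
[9.0, 0.0, -36.0, 0, 0.2, 0, 0.1]
[9.0, 0.0, -36.0, 0, 0.2, 0, 0.1]
[9.0, 0.0, -36.0, 0, 0.2, 0, 0.1]
[9.0, 0.0, -36.0, 0, 0.3, 0, 0.1]
[9.0, 0.0, -36.0, 0, 0.2, 0, 0.1]
[9.0, 0.0, -36.0, 0, 0.3, 0, 0.1]
[9.0, 0.0, -36.0, 0, 0.2, 0, 0.1]
[9.0, 0.0, -36.0, 0, 0.3, 0, 0.1]
[10.0, 0.0, -36.0, 0, 0.2, 0, 0.1]
[9.9, 0.0, -35.5, 0, 0.3, 0, 0.1]
--
[-0.0, 35.0, 0.0, 0, -0.0, 0, 0.1]
[-0.0, 35.0, 0.0, 0, -0.0, 0, 0.1]
--
```

Call:
apply_moves(plan=[[[0,-10,0,0,0,0,0.1],[0,-20,0,0,0,0,0.1],[0,-20,0,0,0,0,0.1],[0,-25,0,0,0,0,0.1],[0,-15,0,0,0,0,0.1]]])

```text
time_s: 6.2
ee_pos: [0.4768, 0.3016, 0.0729]
orientation: [0.708, -0.707, -0.002, 0.0]
ft_force: [1.0, 0.9, -2.0]
gripper_width: 0.289
```

```bash
python3 look.py l5 250 130 180 150
```

```text
6.2 [476.8 301.6  72.9] 0.289 [ 1.   0.9 -2. ]
```

View pics/l5.png

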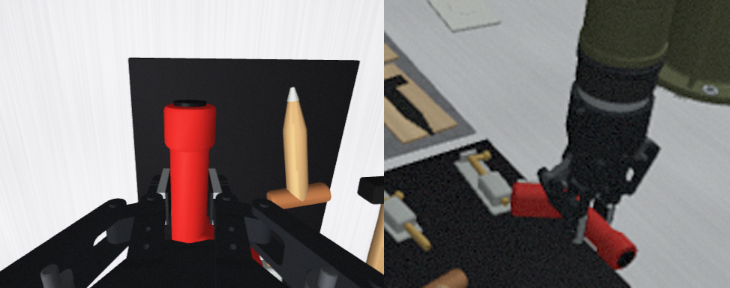

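Gripped and lifted level. Carrying it to its tile.

Call:
apply_moves(plan=[[[5,0,-20,0,0,0,0.1],[8,0,-36,0,0,0,0.1],[9,0,-36,0,0,0,0.1],[9,0,-36,0,0,0,0.1],[9,0,-36,0,0,0,0.1]]])

```text
time_s: 6.72
ee_pos: [0.5158, 0.1356, 0.069]
orientation: [-0.707, 0.707, 0.001, -0.002]
ft_force: [0.9, 0.6, -3.1]
gripper_width: 0.295
```

Call:
apply_moves(plan=[[[9,0,-36,0,0.5,0,0.1],[9,0,-36,0,0.5,0,0.1],[9,0,-36,0,0.5,0,0.1],[9,0,-36,0,0.5,0,0.1],[9,0,-36,0,0.5,0,0.1]]])

```text
time_s: 7.13
ee_pos: [0.5583, -0.0451, 0.0689]
orientation: [0.707, -0.707, 0.015, -0.014]
ft_force: [0.5, 0.9, -2.1]
gripper_width: 0.294
```

Call:
apply_moves(plan=[[[5,0,-36,0,0,0,0.1],[2,0,-18,0,0,0,0.1],[0,0,0,0,0,0,0.1],[0,0,0,0,0,0,0.1],[0,0,0,0,0,0,0.1]]])

```text
time_s: 7.55
ee_pos: [0.563, -0.097, 0.0691]
orientation: [0.707, -0.707, 0.015, -0.014]
ft_force: [-0.2, -0.3, -1.6]
gripper_width: 0.291
```

```bash
python3 plan.py 568 -96.4 0 -2.6 .1; python3 look.py l6 150 110 180 150
```

```text
t 7.55 p [563.  -97.   69.1] th -2.3 tilt -1.0 g 0.291 F [-0.2 -0.3 -1.6]
[3.0, 35.0, 0.0, 0, 0.1, 0, 0.1]
[2.0, 34.1, 0.8, 0, 0.2, 0, 0.1]
--
7.55 [563.  -97.   69.1] 0.291 [-0.2 -0.3 -1.6]
```

View pics/l6.png

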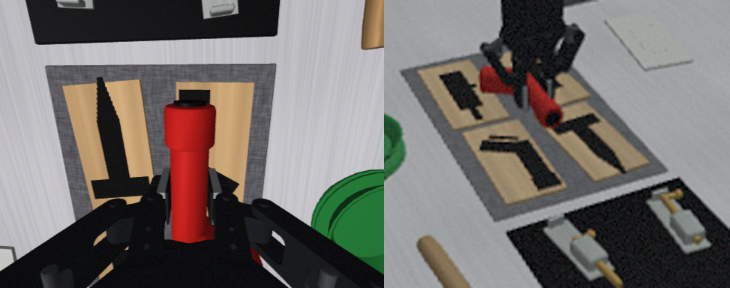

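Call:
apply_moves(plan=[[[3,35,0,0,0.2,0,0.1],[2,30,1,0,0,0,0.1],[0,12,0,0,0,0,0.1],[0,7,0,0,0,0,0.1],[0,0,0,0,0,0,0.1]]])

```text
time_s: 8.07
ee_pos: [0.5674, -0.0959, -0.0153]
orientation: [0.707, -0.707, 0.016, -0.014]
ft_force: [-0.7, 0.0, -1.3]
gripper_width: 0.293
```

Call:
apply_moves(plan=[[[0,1,0,0,0,0,0.1],[0,0,0,0,0,0,0.1],[0,0,0,0,0,0,0.1],[0,0,0,0,0,0,0.1],[0,0,0,0,0,0,0.1]]])

```text
time_s: 8.48
ee_pos: [0.5696, -0.097, -0.0141]
orientation: [-0.707, 0.707, -0.015, 0.016]
ft_force: [0.5, 0.4, -1.9]
gripper_width: 0.293
```

```bash
python3 plan.py 568 -96.4 -17 -2.6 .1; python3 look.py l7 150 110 180 150
```

```text
t 8.48 p [569.6 -97.  -14.1] th -2.5 tilt -1.0 g 0.293 F [ 0.5  0.4 -1.9]
[-1.7, 2.9, 0.5, 0, 0.1, 0, 0.1]
--
8.48 [569.6 -97.  -14.1] 0.293 [ 0.5  0.4 -1.9]
```

View pics/l7.png

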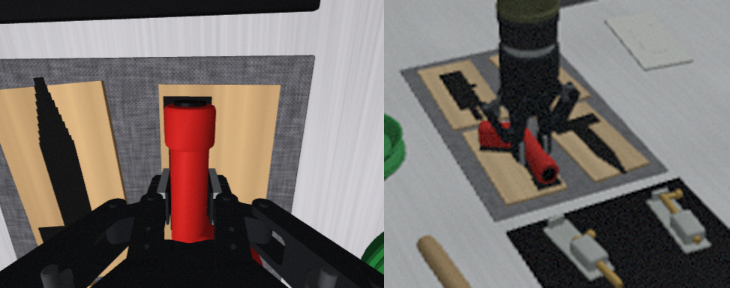

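Call:
apply_moves(plan=[[[-1,1,0,0,0,0,0.1],[0,1,0,0,0,0,0.1],[0,1,0,0,0,0,0.1],[0,0,0,0,0,0,0.1],[0,0,0,0,0,0,0.1]]])

```text
time_s: 9.0
ee_pos: [0.5677, -0.0968, -0.0181]
orientation: [0.707, -0.707, 0.016, -0.015]
ft_force: [-0.7, 0.3, -1.3]
gripper_width: 0.292
```

Call:
apply_moves(plan=[[[0,0,0,0,0,0,0.55],[0,0,0,0,0,0,0.55],[0,0,0,0,0,0,0.55],[0,-5,0,0,0,0,0.55],[0,-20,0,0,0,0,0.55]]])

```text
time_s: 9.42
ee_pos: [0.5653, -0.0963, 0.0049]
orientation: [0.707, -0.707, 0.017, -0.014]
ft_force: [-0.5, -0.4, 0.8]
gripper_width: 0.547
```

Call:
apply_moves(plan=[[[0,-35,0,0,0,0,0.55],[0,-35,0,0,0,0,0.55],[0,0,0,0,0,0,0.55],[0,0,0,0,0,0,0.55],[0,0,0,0,0,0,0.55]]])

```text
time_s: 9.83
ee_pos: [0.5679, -0.0968, 0.0772]
orientation: [-0.707, 0.707, -0.015, 0.016]
ft_force: [-0.6, -0.8, -0.8]
gripper_width: 0.549
```

```bash
python3 look.py l8 150 110 180 150; python3 plan.py 600 295 75 10.8 .5
```

```text
9.83 [567.9 -96.8  77.2] 0.549 [-0.6 -0.8 -0.8]
t 9.93 p [566.7 -96.6  75.8] th -2.5 tilt -1.0 g 0.55 F [-0.4  0.1 -0.2]
[1.0, 0.0, 36.0, 0, -1.2, 0, 0.5]
[2.0, 0.0, 36.0, 0, -1.2, 0, 0.5]
[3.0, 0.0, 36.0, 0, -1.2, 0, 0.5]
[4.0, 0.0, 35.0, 0, -1.2, 0, 0.5]
[4.0, 0.0, 35.0, 0, -1.2, 0, 0.5]
[5.0, 0.0, 35.0, 0, -1.2, 0, 0.5]
[6.0, 0.0, 35.0, 0, -1.2, 0, 0.5]
[7.0, 0.0, 35.0, 0, -1.2, 0, 0.5]
[8.0, 0.0, 35.0, 0, -1.2, 0, 0.5]
[8.0, 0.0, 35.0, 0, -1.3, 0, 0.5]
[8.9, 0.8, 34.9, 0, -1.2, 0, 0.5]
--
```

View pics/l8.png

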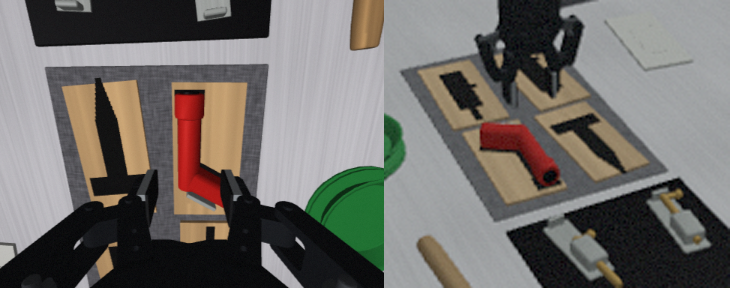

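Call:
apply_moves(plan=[[[1,0,36,0,-1.2,0,0.5],[2,0,36,0,-1.2,0,0.5],[3,0,36,0,-1.2,0,0.5],[4,0,36,0,-1.2,0,0.5],[4,0,35,0,-1.2,0,0.5]]])

```text
time_s: 10.35
ee_pos: [0.5811, 0.0837, 0.0754]
orientation: [-0.707, 0.707, 0.021, -0.023]
ft_force: [1.3, -0.1, -0.4]
gripper_width: 0.497
```

Call:
apply_moves(plan=[[[5,0,35,0,-1.2,0,0.5],[6,0,35,0,-1.2,0,0.5],[7,0,35,0,-1.2,0,0.5],[8,0,35,0,-1.2,0,0.5],[8,0,35,0,-1.3,0,0.5]]])

```text
time_s: 10.77
ee_pos: [0.5971, 0.2612, 0.0752]
orientation: [-0.704, 0.705, 0.058, -0.06]
ft_force: [-0.4, -0.3, -0.1]
gripper_width: 0.507
```

Call:
apply_moves(plan=[[[9,0,35,0,-1.2,0,0.5],[0,0,0,0,0,0,0.5],[0,0,0,0,0,0,0.5],[0,0,0,0,0,0,0.5],[0,0,0,0,0,0,0.5]]])

```text
time_s: 11.18
ee_pos: [0.6005, 0.2945, 0.076]
orientation: [-0.704, 0.704, 0.065, -0.067]
ft_force: [-0.4, 0.0, -0.2]
gripper_width: 0.498
```

```bash
python3 plan.py 601.1 291.4 10 10.8 .5 601.1 291.4 -20 10.8 .5;python3 look.py l9
```

```text
t 11.18 p [600.5 294.5  76. ] th 10.7 tilt -1.0 g 0.498 F [-0.4  0.  -0.2]
[0.0, 33.0, -2.0, 0, -0.0, 0, 0.5]
[0.0, 33.0, -1.2, 0, -0.1, 0, 0.5]
--
[0.0, 30.0, -0.0, 0, 0.0, 0, 0.5]
--
11.18 [600.5 294.5  76. ] 0.498 [-0.4  0.  -0.2]
```

View pics/l9.png

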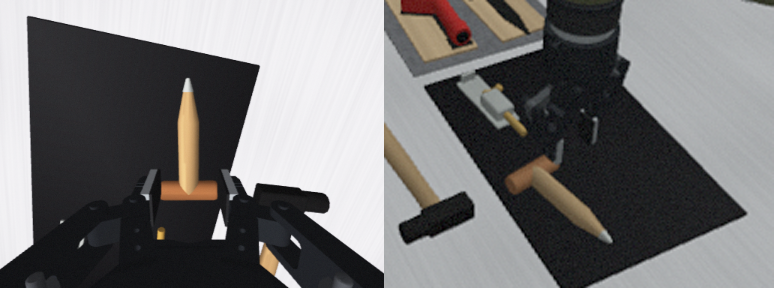

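Call:
apply_moves(plan=[[[0,33,-2,0,0,0,0.5],[0,33,-1,0,0,0,0.5],[0,15,0,0,0,0,0.5],[0,10,0,0,0,0,0.5],[0,5,0,0,0,0,0.5]]])

```text
time_s: 11.7
ee_pos: [0.601, 0.2916, -0.0205]
orientation: [-0.704, 0.704, 0.065, -0.067]
ft_force: [-0.3, -0.2, -0.2]
gripper_width: 0.503
```

Call:
apply_moves(plan=[[[0,0,0,0,0,0,0.5],[0,0,0,0,0,0,0.1],[0,0,0,0,0,0,0.1],[0,0,0,0,0,0,0.1],[0,0,0,0,0,0,0.1]]])

```text
time_s: 12.12
ee_pos: [0.603, 0.2934, -0.0173]
orientation: [0.704, -0.704, -0.067, 0.066]
ft_force: [-0.6, -1.6, 6.6]
gripper_width: 0.264
```

```bash
python3 plan.py;python3 look.py l10
```

```text
t 12.12 p [603.  293.4 -17.3] th 10.8 tilt -1.0 g 0.264 F [-0.6 -1.6  6.6]
12.12 [603.  293.4 -17.3] 0.264 [-0.6 -1.6  6.6]
```

View pics/l10.png

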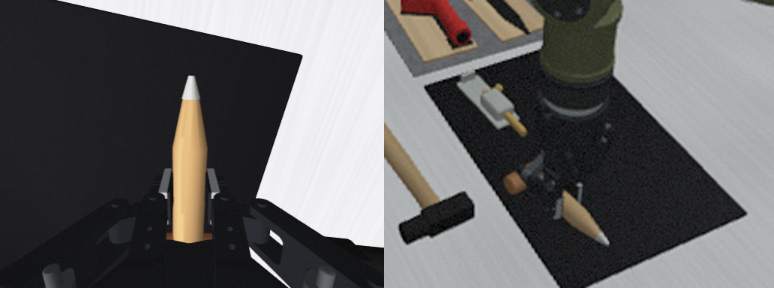

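Call:
apply_moves(plan=[[[0,-10,0,0,0,0,0.1],[0,-20,0,0,0,0,0.1],[0,-20,0,0,0,0,0.1],[0,-25,0,0,0,0,0.1],[0,-15,0,0,0,0,0.1]]])

```text
time_s: 12.63
ee_pos: [0.6027, 0.2936, 0.0741]
orientation: [0.704, -0.704, -0.067, 0.066]
ft_force: [0.8, 0.8, -1.2]
gripper_width: 0.258
```

```bash
python3 plan.py 473 -95 75 2.5 .1;python3 look.py l11
```

```text
t 12.63 p [602.7 293.6  74.1] th 10.8 tilt -1.0 g 0.258 F [ 0.8  0.8 -1.2]
[-18.0, -0.0, -32.0, 0, 0.8, 0, 0.1]
[-18.0, -0.0, -33.0, 0, 0.7, 0, 0.1]
[-17.0, -0.0, -33.0, 0, 0.8, 0, 0.1]
[-17.0, -0.0, -33.0, 0, 0.7, 0, 0.1]
[-16.0, -0.0, -33.0, 0, 0.8, 0, 0.1]
[-16.0, -0.0, -34.0, 0, 0.7, 0, 0.1]
[-16.0, -0.0, -34.0, 0, 0.8, 0, 0.1]
[-15.0, -0.0, -34.0, 0, 0.7, 0, 0.1]
[-15.0, -0.0, -34.0, 0, 0.8, 0, 0.1]
[-14.0, -0.0, -35.0, 0, 0.7, 0, 0.1]
[-14.0, -0.9, -34.6, 0, 0.8, 0, 0.1]
--
12.63 [602.7 293.6  74.1] 0.258 [ 0.8  0.8 -1.2]
```

View pics/l11.png

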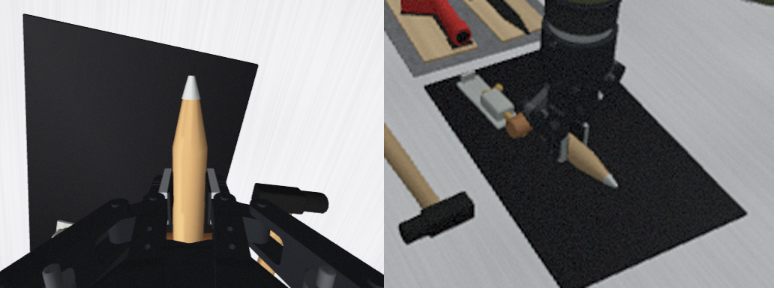

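Call:
apply_moves(plan=[[[-18,0,-32,0,0.8,0,0.1],[-18,0,-33,0,0.7,0,0.1],[-17,0,-33,0,0.8,0,0.1],[-17,0,-33,0,0.7,0,0.1],[-16,0,-33,0,0.8,0,0.1]]])

```text
time_s: 13.15
ee_pos: [0.5414, 0.1157, 0.0698]
orientation: [-0.706, 0.706, 0.042, -0.044]
ft_force: [0.2, -0.4, -1.3]
gripper_width: 0.265
```

Call:
apply_moves(plan=[[[-16,0,-34,0,0.7,0,0.1],[-16,0,-34,0,0.8,0,0.1],[-15,0,-34,0,0.7,0,0.1],[-15,0,-34,0,0.8,0,0.1],[-14,0,-35,0,0.7,0,0.1]]])

```text
time_s: 13.57
ee_pos: [0.4822, -0.0615, 0.0701]
orientation: [0.707, -0.707, -0.02, 0.021]
ft_force: [0.0, -0.7, -0.8]
gripper_width: 0.263
```

Call:
apply_moves(plan=[[[-14,0,-34,0,0.8,0,0.1],[0,0,0,0,0,0,0.1],[0,0,0,0,0,0,0.1],[0,0,0,0,0,0,0.1],[0,0,0,0,0,0,0.1]]])

```text
time_s: 13.98
ee_pos: [0.4721, -0.094, 0.0706]
orientation: [0.707, -0.707, -0.016, 0.016]
ft_force: [-0.5, -0.1, -1.7]
gripper_width: 0.263
```

```bash
python3 - <<'E'
from h import *
P=cams.camera_params('wrist');R=Rt();p=env.read_state()['ee_pos']
for o in(-.004,0,.004): print(o,proj(P,p+R@np.array([0,-.035,.077+o])).round(1))
E
python3 plan.py 473.1 -95.2 -14 2.5 .1; python3 look.py l12 150 110 180 150
```

```text
-0.004 [[251.2 105.6]]
0 [[251.2  96.7]]
0.004 [[251.2  87.5]]
t 13.98 p [472.1 -94.   70.6] th 2.6 tilt -1.0 g 0.263 F [-0.5 -0.1 -1.7]
[0.0, 28.0, -0.0, 0, 0.0, 0, 0.1]
[0.0, 28.0, -1.0, 0, 0.0, 0, 0.1]
[0.9, 28.6, -0.2, 0, 0.1, 0, 0.1]
--
13.98 [472.1 -94.   70.6] 0.263 [-0.5 -0.1 -1.7]
```

View pics/l12.png

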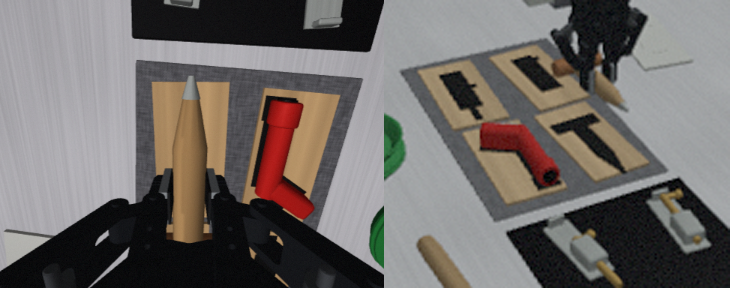

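Call:
apply_moves(plan=[[[1,28,0,0,0,0,0.1],[0,28,0,0,0,0,0.1],[0,18,0,0,0,0,0.1],[0,8,0,0,0,0,0.1],[0,2,0,0,0,0,0.1]]])

```text
time_s: 14.5
ee_pos: [0.4717, -0.0938, -0.0146]
orientation: [0.707, -0.707, -0.015, 0.017]
ft_force: [-1.1, 1.3, -1.4]
gripper_width: 0.265
```

Call:
apply_moves(plan=[[[0,1,0,0,0,0,0.1],[0,0,0,0,0,0,0.1],[0,0,0,0,0,0,0.1],[0,0,0,0,0,0,0.1],[0,0,0,0,0,0,0.1]]])

```text
time_s: 14.92
ee_pos: [0.4738, -0.0952, -0.0131]
orientation: [-0.707, 0.707, 0.016, -0.015]
ft_force: [0.1, 0.4, -0.2]
gripper_width: 0.264
```

Call:
apply_moves(plan=[[[0,0,0,0,0,0,0.5],[0,0,0,0,0,0,0.5],[0,0,0,0,0,0,0.5],[0,-5,0,0,0,0,0.5],[0,-20,0,0,0,0,0.5]]])

```text
time_s: 15.33
ee_pos: [0.4705, -0.0945, 0.0093]
orientation: [0.707, -0.707, -0.014, 0.017]
ft_force: [0.2, 0.3, 0.8]
gripper_width: 0.5
```

Call:
apply_moves(plan=[[[0,-30,0,0,0,0,0.5],[0,-30,0,0,0,0,0.5],[0,0,0,0,0,0,0.5],[0,0,0,0,0,0,0.5],[0,0,0,0,0,0,0.5]]])

```text
time_s: 15.75
ee_pos: [0.4729, -0.095, 0.071]
orientation: [-0.707, 0.707, 0.015, -0.015]
ft_force: [-0.9, -0.7, -0.4]
gripper_width: 0.497
```

```bash
python3 plan.py 592.6 107.6 72 5.6 .55; python3 look.py l13 150 110 180 150
```

```text
t 15.75 p [472.9 -95.   71. ] th 2.5 tilt -1.0 g 0.497 F [-0.9 -0.7 -0.4]
[18.0, -0.0, 28.0, 0, -0.4, 0, 0.55]
[19.0, -0.0, 28.0, 0, -0.5, 0, 0.55]
[19.0, -0.0, 28.0, 0, -0.4, 0, 0.55]
[19.0, -0.0, 28.0, 0, -0.5, 0, 0.55]
[19.0, -0.0, 28.0, 0, -0.4, 0, 0.55]
[19.0, -1.0, 27.0, 0, -0.5, 0, 0.55]
[19.8, -0.0, 27.2, 0, -0.4, 0, 0.55]
--
15.75 [472.9 -95.   71. ] 0.497 [-0.9 -0.7 -0.4]
```

View pics/l13.png

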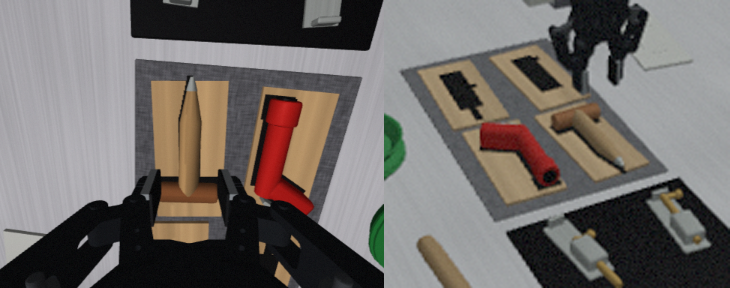

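Call:
apply_moves(plan=[[[18,0,28,0,-0.4,0,0.55],[19,0,28,0,-0.5,0,0.55],[19,0,28,0,-0.4,0,0.55],[19,0,28,0,-0.5,0,0.55],[19,0,28,0,-0.4,0,0.55]]])

```text
time_s: 16.27
ee_pos: [0.5582, 0.0516, 0.0695]
orientation: [-0.706, 0.707, 0.028, -0.03]
ft_force: [0.2, 0.8, -0.2]
gripper_width: 0.547
```

Call:
apply_moves(plan=[[[19,0,27,0,-0.5,0,0.55],[20,0,27,0,-0.4,0,0.55],[0,0,0,0,0,0,0.55],[0,0,0,0,0,0,0.55],[0,0,0,0,0,0,0.55]]])

```text
time_s: 16.68
ee_pos: [0.5914, 0.1071, 0.0695]
orientation: [-0.706, 0.707, 0.033, -0.036]
ft_force: [-0.7, 0.3, -0.3]
gripper_width: 0.547
```

```bash
python3 plan.py 592.6 107.6 -11 5.6 .55; python3 look.py l14;  python3 - <<'E'
from h import *
P=cams.camera_params('wrist');a=np.radians(95.6);c,s=np.cos(a),np.sin(a)
for m in[(30,-17,9),(30,17,9),(22,-14,28),(22,14,28),(64,0,20)]:
    m=np.array(m)/1000; print(m,proj(P,[.5926+c*m[0]-s*m[1],.1076+s*m[0]+c*m[1],m[2]]).round()*.75)
cv2.imwrite('pics/top14.png',cv2.resize(cams.camera('top')[120:235,255:425],None,fx=4.7,fy=4.7,interpolation=cv2.INTER_CUBIC))
E
```

```text
t 16.68 p [591.4 107.1  69.5] th 5.6 tilt -1.0 g 0.547 F [-0.7  0.3 -0.3]
[0.0, 27.0, 0.0, 0, -0.0, 0, 0.55]
[1.0, 27.0, 0.0, 0, -0.0, 0, 0.55]
[0.3, 26.5, 0.4, 0, -0.0, 0, 0.55]
--
16.68 [591.4 107.1  69.5] 0.547 [-0.7  0.3 -0.3]
[ 0.03  -0.017  0.009] [[204.75 117.75]]
[0.03  0.017 0.009] [[174.75 117.75]]
[ 0.022 -0.014  0.028] [[203.25 128.25]]
[0.022 0.014 0.028] [[176.25 128.25]]
[0.064 0.    0.02 ] [[189.75  87.  ]]
```

View pics/l14.png

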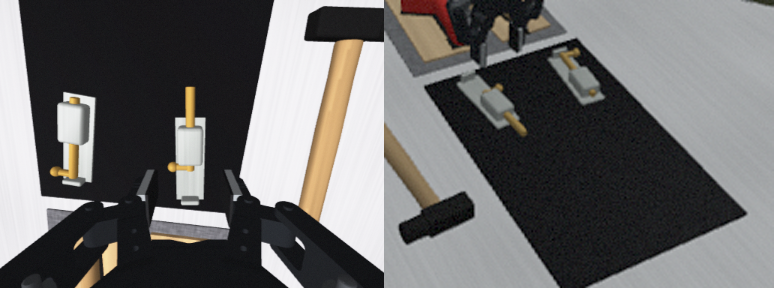

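View pics/top14.png

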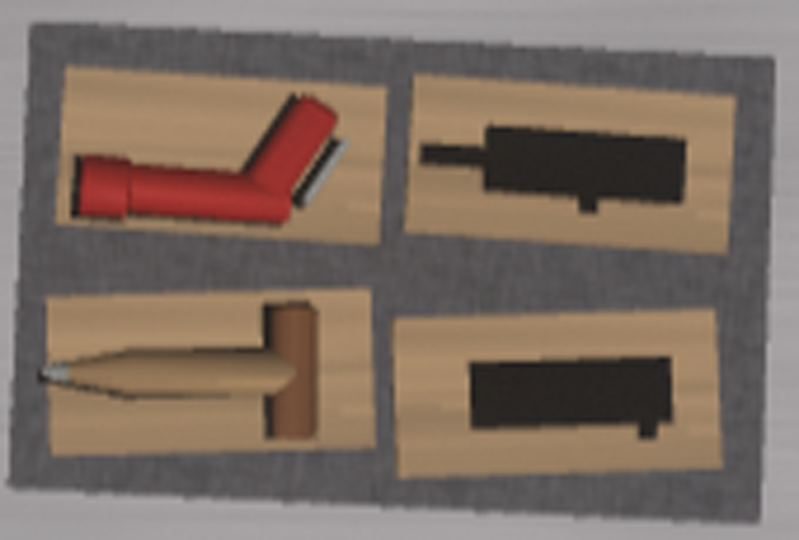

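The nozzle and dibber cover their silhouettes to within about 3 mm. The bolt in view, at (190,150) in the wrist panel, has its rod projecting, so it is bolt_shot. Its plate corners match the prediction.

Call:
apply_moves(plan=[[[0,27,0,0,0,0,0.55],[1,26,0,0,0,0,0.55],[0,16,0,0,0,0,0.55],[0,8,0,0,0,0,0.55],[0,3,0,0,0,0,0.55]]])

```text
time_s: 17.25
ee_pos: [0.5922, 0.1065, -0.0104]
orientation: [-0.706, 0.706, 0.033, -0.035]
ft_force: [0.1, -0.0, -0.7]
gripper_width: 0.553
```

Call:
apply_moves(plan=[[[0,0,0,0,0,0,0.5],[0,0,0,0,0,0,0.1],[0,0,0,0,0,0,0.1],[0,0,0,0,0,0,0.1],[0,0,0,0,0,0,0.1]]])

```text
time_s: 17.67
ee_pos: [0.595, 0.1076, -0.0076]
orientation: [-0.706, 0.706, 0.035, -0.034]
ft_force: [-0.2, -0.5, 6.6]
gripper_width: 0.312
```

```bash
python3 plan.py;python3 look.py l15 230 180 150 130
```

```text
t 17.67 p [595.  107.6  -7.6] th 5.6 tilt -1.0 g 0.312 F [-0.2 -0.5  6.6]
17.67 [595.  107.6  -7.6] 0.312 [-0.2 -0.5  6.6]
```

View pics/l15.png

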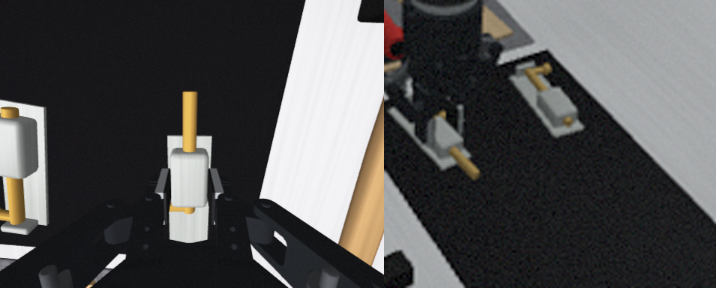

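Call:
apply_moves(plan=[[[0,-10,0,0,0,0,0.1],[0,-20,0,0,0,0,0.1],[0,-20,0,0,0,0,0.1],[0,-20,0,0,0,0,0.1],[0,-10,0,0,0,0,0.1]]])

```text
time_s: 18.18
ee_pos: [0.5951, 0.1079, 0.0739]
orientation: [0.706, -0.706, -0.035, 0.033]
ft_force: [0.9, 0.3, -1.5]
gripper_width: 0.307
```

```bash
python3 plan.py 588.1 -285.1 75 -3.1 .1;python3 look.py l16 230 150 150 130
```

```text
t 18.18 p [595.1 107.9  73.9] th 5.6 tilt -1.0 g 0.307 F [ 0.9  0.3 -1.5]
[-4.0, -0.0, -35.0, 0, 0.8, 0, 0.1]
[-4.0, -0.0, -36.0, 0, 0.8, 0, 0.1]
[-3.0, -0.0, -36.0, 0, 0.8, 0, 0.1]
[-3.0, -0.0, -36.0, 0, 0.8, 0, 0.1]
[-2.0, -0.0, -36.0, 0, 0.8, 0, 0.1]
[-2.0, -0.0, -36.0, 0, 0.8, 0, 0.1]
[-1.0, -0.0, -35.0, 0, 0.8, 0, 0.1]
[-0.0, -0.0, -36.0, 0, 0.8, 0, 0.1]
[-0.0, -0.0, -35.0, 0, 0.8, 0, 0.1]
[0.0, -1.0, -36.0, 0, 0.7, 0, 0.1]
[1.0, -0.1, -35.2, 0, 0.8, 0, 0.1]
--
18.18 [595.1 107.9  73.9] 0.307 [ 0.9  0.3 -1.5]
```

View pics/l16.png

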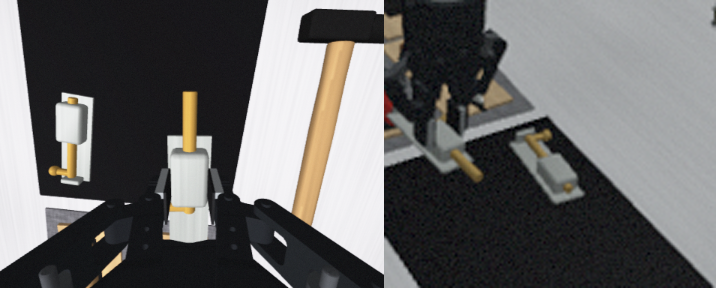

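Held level. Carrying it to the tongue-silhouette tile.

Call:
apply_moves(plan=[[[-4,0,-35,0,0.8,0,0.1],[-4,0,-36,0,0.8,0,0.1],[-3,0,-36,0,0.8,0,0.1],[-3,0,-36,0,0.8,0,0.1],[-2,0,-36,0,0.8,0,0.1]]])

```text
time_s: 18.7
ee_pos: [0.5889, -0.0734, 0.0695]
orientation: [0.707, -0.707, -0.009, 0.01]
ft_force: [0.0, 0.6, -1.7]
gripper_width: 0.317
```

Call:
apply_moves(plan=[[[-2,0,-36,0,0.8,0,0.1],[-1,0,-36,0,0.8,0,0.1],[0,0,-36,0,0.8,0,0.1],[0,0,-36,0,0.8,0,0.1],[0,0,-36,0,0.8,0,0.1]]])

```text
time_s: 19.12
ee_pos: [0.586, -0.2535, 0.0694]
orientation: [0.707, -0.707, 0.016, -0.015]
ft_force: [1.7, 0.1, -1.6]
gripper_width: 0.316
```

Call:
apply_moves(plan=[[[1,0,-34,0,0.8,0,0.1],[0,0,0,0,0,0,0.1],[0,0,0,0,0,0,0.1],[0,0,0,0,0,0,0.1],[0,0,0,0,0,0,0.1]]])

```text
time_s: 19.53
ee_pos: [0.5862, -0.2848, 0.07]
orientation: [0.707, -0.706, 0.02, -0.019]
ft_force: [0.0, 1.0, -1.5]
gripper_width: 0.31
```

```bash
python3 - <<'E'
from h import *
P=cams.camera_params('wrist');R=Rt();p=env.read_state()['ee_pos']
# base at TCP z -7.6 was 6 -> base = TCP+13.6 ; plate front edge top at +16.6; housing top front +35.6
for o in(-4,0,4): print(o,[proj(P,p+R@(np.array(m)/1000)).round()*.75 for m in[(-17,-16.6,30+o),(17,-16.6,30+o),(14,-35.6,22+o),(0,-28,64+o)]])
E
python3 plan.py 588.1 -285.1 0 -3.1 .1;python3 look.py l17 140 100 180 130
```

```text
-4 [array([[166.5, 142.5]]), array([[210.75, 142.5 ]]), array([[208.5 , 161.25]]), array([[188.25,  99.  ]])]
0 [array([[166.5 , 137.25]]), array([[210.75, 137.25]]), array([[208.5, 156. ]]), array([[188.25,  93.  ]])]
4 [array([[166.5, 132. ]]), array([[210.75, 132.  ]]), array([[208.5 , 150.75]]), array([[188.25,  87.  ]])]
t 19.53 p [ 586.2 -284.8   70. ] th -3.2 tilt -1.0 g 0.31 F [ 0.   1.  -1.5]
[1.0, 35.0, -0.0, 0, -0.0, 0, 0.1]
[0.9, 35.0, -0.2, 0, -0.1, 0, 0.1]
--
19.53 [ 586.2 -284.8   70. ] 0.31 [ 0.   1.  -1.5]
```

View pics/l17.png

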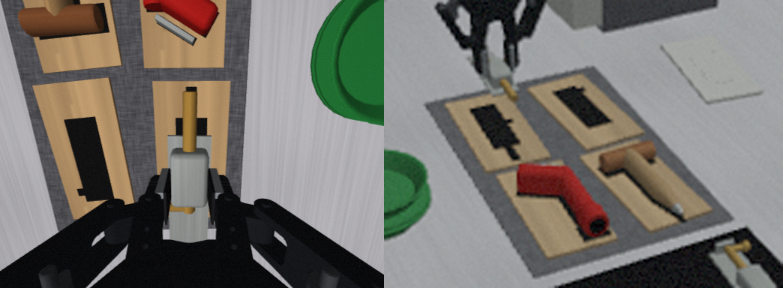

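Call:
apply_moves(plan=[[[1,35,0,0,0,0,0.1],[1,25,0,0,0,0,0.1],[0,10,0,0,0,0,0.1],[0,4,0,0,0,0,0.1],[0,0,0,0,0,0,0.1]]])

```text
time_s: 20.05
ee_pos: [0.5882, -0.2854, -0.0036]
orientation: [0.707, -0.707, 0.02, -0.019]
ft_force: [-0.9, 0.3, -1.9]
gripper_width: 0.318
```

Call:
apply_moves(plan=[[[0,1,0,0,0,0,0.1],[0,0,0,0,0,0,0.1],[0,0,0,0,0,0,0.1],[0,0,0,0,0,0,0.1],[0,0,0,0,0,0,0.1]]])

```text
time_s: 20.47
ee_pos: [0.5893, -0.2866, -0.0031]
orientation: [-0.707, 0.707, -0.02, 0.02]
ft_force: [-0.4, 0.7, -1.6]
gripper_width: 0.312
```

```bash
python3 plan.py 588.1 -285.1 -5.5 -3.1 .1
```

```text
t 20.47 p [ 589.3 -286.6   -3.1] th -3.2 tilt -1.0 g 0.312 F [-0.4  0.7 -1.6]
[-1.3, 2.4, 1.5, 0, -0.1, 0, 0.1]
--
```

Call:
apply_moves(plan=[[[-1,1,1,0,0,0,0.1],[0,1,0,0,0,0,0.1],[0,1,0,0,0,0,0.1],[0,0,0,0,0,0,0.1],[0,0,0,0,0,0,0.1]]])

```text
time_s: 20.88
ee_pos: [0.5878, -0.2852, -0.0056]
orientation: [-0.707, 0.707, -0.02, 0.02]
ft_force: [-4.0, 1.8, 9.6]
gripper_width: 0.31
```

Call:
apply_moves(plan=[[[0,0,0,0,0,0,0.55],[0,0,0,0,0,0,0.55],[0,0,0,0,0,0,0.55],[0,-5,0,0,0,0,0.55],[0,-20,0,0,0,0,0.55]]])

```text
time_s: 21.3
ee_pos: [0.5852, -0.284, 0.0151]
orientation: [0.708, -0.706, 0.022, -0.018]
ft_force: [-0.4, 0.1, 0.1]
gripper_width: 0.55
```

Call:
apply_moves(plan=[[[0,-30,0,0,0,0,0.55],[0,-25,0,0,0,0,0.55],[0,0,0,0,0,0,0.55],[0,0,0,0,0,0,0.55],[0,0,0,0,0,0,0.55]]])

```text
time_s: 21.72
ee_pos: [0.5877, -0.2852, 0.0728]
orientation: [0.707, -0.707, 0.02, -0.02]
ft_force: [-0.5, -0.2, 0.4]
gripper_width: 0.55
```

```bash
python3 plan.py 464.3 121.6 72 -4.3 .55; python3 look.py l18 140 100 180 130
```

```text
t 21.72 p [ 587.7 -285.2   72.8] th -3.2 tilt -1.0 g 0.55 F [-0.5 -0.2  0.4]
[-12.0, 0.0, 33.0, 0, 0.1, 0, 0.55]
[-12.0, 0.0, 33.0, 0, 0.1, 0, 0.55]
[-12.0, 0.0, 33.0, 0, 0.1, 0, 0.55]
[-12.0, 0.0, 33.0, 0, 0.1, 0, 0.55]
[-13.0, 0.0, 33.0, 0, 0.1, 0, 0.55]
[-13.0, 0.0, 33.0, 0, 0.1, 0, 0.55]
[-13.0, 0.0, 33.0, 0, 0.1, 0, 0.55]
[-12.0, 0.0, 33.0, 0, 0.1, 0, 0.55]
[-13.0, 0.0, 33.0, 0, 0.1, 0, 0.55]
[-13.0, 0.0, 34.0, 0, 0.1, 0, 0.55]
[-12.0, 0.0, 33.0, 0, 0.0, 0, 0.55]
[-12.8, 0.8, 33.8, 0, 0.1, 0, 0.55]
--
21.72 [ 587.7 -285.2   72.8] 0.55 [-0.5 -0.2  0.4]
```

View pics/l18.png

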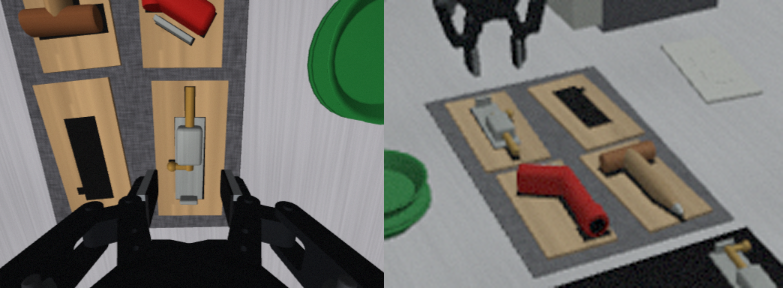

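Placed on its silhouette. Next is bolt_drawn.

Call:
apply_moves(plan=[[[-12,0,33,0,0.1,0,0.55],[-12,0,33,0,0.1,0,0.55],[-12,0,33,0,0.1,0,0.55],[-12,0,33,0,0.1,0,0.55],[-13,0,33,0,0.1,0,0.55]]])

```text
time_s: 22.23
ee_pos: [0.5352, -0.1154, 0.0717]
orientation: [0.707, -0.707, 0.024, -0.022]
ft_force: [0.6, 0.6, -0.0]
gripper_width: 0.552
```

Call:
apply_moves(plan=[[[-13,0,33,0,0.1,0,0.55],[-13,0,33,0,0.1,0,0.55],[-12,0,33,0,0.1,0,0.55],[-13,0,33,0,0.1,0,0.55],[-13,0,34,0,0.1,0,0.55]]])

```text
time_s: 22.65
ee_pos: [0.4825, 0.0543, 0.072]
orientation: [-0.707, 0.707, -0.027, 0.026]
ft_force: [1.3, 1.1, 0.2]
gripper_width: 0.549
```

Call:
apply_moves(plan=[[[-12,0,33,0,0,0,0.55],[-13,0,34,0,0.1,0,0.55],[0,0,0,0,0,0,0.55],[0,0,0,0,0,0,0.55],[0,0,0,0,0,0,0.55]]])

```text
time_s: 23.07
ee_pos: [0.4637, 0.1214, 0.0723]
orientation: [-0.706, 0.707, -0.027, 0.026]
ft_force: [-0.2, 0.1, -0.4]
gripper_width: 0.55
```

```bash
python3 - <<'E'
from h import *
P=cams.camera_params('wrist');a=np.radians(85.7);c,s=np.cos(a),np.sin(a)
for m in[(30,-17,9),(30,17,9),(22,-14,28),(22,14,28)]:
    m=np.array(m)/1000; print(m,proj(P,[.4643+c*m[0]-s*m[1],.1216+s*m[0]+c*m[1],m[2]]).round()*.75)
E
python3 plan.py 464.3 121.6 -10 -4.3 .55; python3 look.py l19
```

```text
[ 0.03  -0.017  0.009] [[204.   117.75]]
[0.03  0.017 0.009] [[174.   117.75]]
[ 0.022 -0.014  0.028] [[202.5 129. ]]
[0.022 0.014 0.028] [[176.25 129.  ]]
t 23.07 p [463.7 121.4  72.3] th -4.3 tilt -1.0 g 0.55 F [-0.2  0.1 -0.4]
[0.0, 27.0, 0.0, 0, 0.0, 0, 0.55]
[0.0, 28.0, 0.0, 0, 0.0, 0, 0.55]
[0.6, 27.3, 0.2, 0, 0.0, 0, 0.55]
--
23.07 [463.7 121.4  72.3] 0.55 [-0.2  0.1 -0.4]
```

View pics/l19.png

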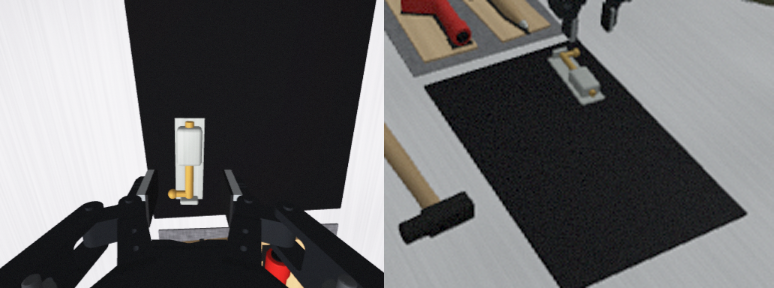

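The rod is back, the knob is at the rear, and the plate corners at (174–205,118) match the prediction.

Call:
apply_moves(plan=[[[0,27,0,0,0,0,0.55],[0,28,0,0,0,0,0.55],[0,16,0,0,0,0,0.55],[0,8,0,0,0,0,0.55],[0,2,0,0,0,0,0.55]]])

```text
time_s: 23.58
ee_pos: [0.4631, 0.1202, -0.0096]
orientation: [-0.706, 0.707, -0.028, 0.026]
ft_force: [0.2, 0.4, -0.9]
gripper_width: 0.545
```

Call:
apply_moves(plan=[[[0,0,0,0,0,0,0.5],[0,0,0,0,0,0,0.1],[0,0,0,0,0,0,0.1],[0,0,0,0,0,0,0.1],[0,0,0,0,0,0,0.1]]])

```text
time_s: 24.0
ee_pos: [0.4655, 0.1218, -0.0068]
orientation: [0.707, -0.707, 0.026, -0.028]
ft_force: [-0.1, -1.3, 6.3]
gripper_width: 0.313
```

```bash
python3 plan.py
```

```text
t 24.0 p [465.5 121.8  -6.8] th -4.3 tilt -1.0 g 0.313 F [-0.1 -1.3  6.3]
```

Call:
apply_moves(plan=[[[0,-10,0,0,0,0,0.1],[0,-20,0,0,0,0,0.1],[0,-20,0,0,0,0,0.1],[0,-20,0,0,0,0,0.1],[0,-10,0,0,0,0,0.1]]])

```text
time_s: 24.42
ee_pos: [0.4654, 0.1222, 0.0747]
orientation: [0.707, -0.706, 0.026, -0.028]
ft_force: [1.1, 0.1, -1.7]
gripper_width: 0.307
```

```bash
python3 plan.py 464.6 -278.7 75 2.6 .1;python3 look.py l20 230 150 150 130
```

```text
t 24.42 p [465.4 122.2  74.7] th -4.3 tilt -1.0 g 0.307 F [ 1.1  0.1 -1.7]
[3.0, -0.0, -36.0, 0, -0.6, 0, 0.1]
[2.0, -0.0, -36.0, 0, -0.6, 0, 0.1]
[2.0, -0.0, -36.0, 0, -0.6, 0, 0.1]
[2.0, -0.0, -37.0, 0, -0.6, 0, 0.1]
[1.0, -0.0, -37.0, 0, -0.6, 0, 0.1]
[1.0, -0.0, -36.0, 0, -0.7, 0, 0.1]
[0.0, -0.0, -37.0, 0, -0.6, 0, 0.1]
[-0.0, -0.0, -36.0, 0, -0.7, 0, 0.1]
[-1.0, -0.0, -37.0, 0, -0.6, 0, 0.1]
[-1.0, -0.0, -36.0, 0, -0.7, 0, 0.1]
[-1.2, -0.3, -36.6, 0, -0.6, 0, 0.1]
--
24.42 [465.4 122.2  74.7] 0.307 [ 1.1  0.1 -1.7]
```

View pics/l20.png

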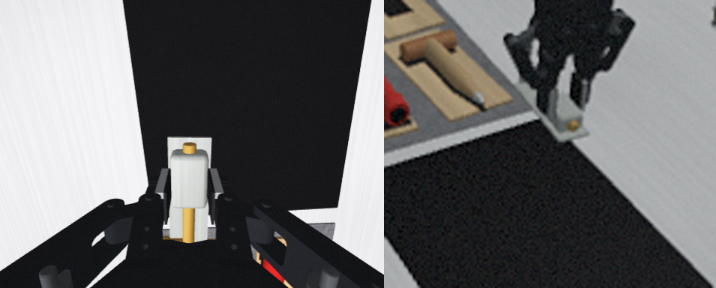

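Call:
apply_moves(plan=[[[3,0,-36,0,-0.6,0,0.1],[2,0,-36,0,-0.6,0,0.1],[2,0,-36,0,-0.6,0,0.1],[2,0,-37,0,-0.6,0,0.1],[1,0,-37,0,-0.6,0,0.1]]])

```text
time_s: 24.93
ee_pos: [0.4632, -0.0618, 0.0709]
orientation: [0.707, -0.707, 0.008, -0.007]
ft_force: [0.3, 0.5, -2.2]
gripper_width: 0.312
```

Call:
apply_moves(plan=[[[1,0,-36,0,-0.7,0,0.1],[0,0,-37,0,-0.6,0,0.1],[0,0,-36,0,-0.7,0,0.1],[-1,0,-37,0,-0.6,0,0.1],[-1,0,-36,0,-0.7,0,0.1]]])

```text
time_s: 25.35
ee_pos: [0.4621, -0.244, 0.0707]
orientation: [0.707, -0.707, -0.012, 0.013]
ft_force: [0.8, 0.7, -3.0]
gripper_width: 0.313
```

Call:
apply_moves(plan=[[[-1,0,-36,0,-0.6,0,0.1],[0,0,0,0,0,0,0.1],[0,0,0,0,0,0,0.1],[0,0,0,0,0,0,0.1],[0,0,0,0,0,0,0.1]]])

```text
time_s: 25.77
ee_pos: [0.4629, -0.2772, 0.0711]
orientation: [0.707, -0.706, -0.016, 0.017]
ft_force: [-0.4, -0.0, -1.7]
gripper_width: 0.311
```

```bash
python3 plan.py 464.6 -278.7 -4.5 2.6 .1;python3 look.py l21 140 100 180 130
```

```text
t 25.77 p [ 462.9 -277.2   71.1] th 2.6 tilt -1.0 g 0.311 F [-0.4 -0.  -1.7]
[1.0, 38.0, -1.0, 0, 0.0, 0, 0.1]
[0.7, 37.6, -0.6, 0, 0.0, 0, 0.1]
--
25.77 [ 462.9 -277.2   71.1] 0.311 [-0.4 -0.  -1.7]
```

View pics/l21.png

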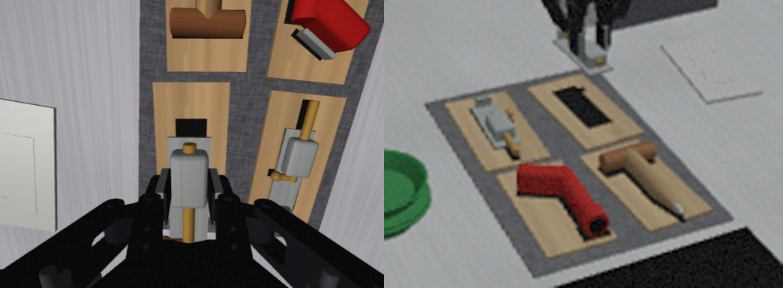

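Call:
apply_moves(plan=[[[1,35,-1,0,0,0,0.1],[1,25,-1,0,0,0,0.1],[0,10,0,0,0,0,0.1],[0,3,0,0,0,0,0.1],[0,1,0,0,0,0,0.1]]])

```text
time_s: 26.28
ee_pos: [0.4654, -0.2797, -0.0022]
orientation: [0.707, -0.707, -0.016, 0.017]
ft_force: [-0.3, -0.3, -1.4]
gripper_width: 0.307
```

Call:
apply_moves(plan=[[[0,1,0,0,0,0,0.1],[0,1,0,0,0,0,0.1],[0,0,0,0,0,0,0.1],[0,0,0,0,0,0,0.1],[0,0,0,0,0,0,0.1]]])

```text
time_s: 26.7
ee_pos: [0.4662, -0.2809, -0.0033]
orientation: [-0.707, 0.707, 0.016, -0.015]
ft_force: [-0.2, -0.5, -1.7]
gripper_width: 0.315
```

```bash
python3 plan.py 464.6 -278.7 -4.5 2.6 .1
```

```text
t 26.7 p [ 466.2 -280.9   -3.3] th 2.6 tilt -1.0 g 0.315 F [-0.2 -0.5 -1.7]
[-1.5, 1.2, 2.2, 0, -0.0, 0, 0.1]
--
```

Call:
apply_moves(plan=[[[-1,1,2,0,0,0,0.1],[0,0.5,0,0,0,0,0.1],[0,0,0,0,0,0,0.1],[0,0,0,0,0,0,0.1],[0,0,0,0,0,0,0.1]]])

```text
time_s: 27.12
ee_pos: [0.4648, -0.2786, -0.0048]
orientation: [-0.707, 0.707, 0.016, -0.016]
ft_force: [-2.0, 1.2, 6.5]
gripper_width: 0.314
```

Call:
apply_moves(plan=[[[0,0,0,0,0,0,0.55],[0,0,0,0,0,0,0.55],[0,0,0,0,0,0,0.55],[0,-5,0,0,0,0,0.55],[0,-20,0,0,0,0,0.55]]])

```text
time_s: 27.53
ee_pos: [0.4623, -0.2772, 0.0173]
orientation: [0.708, -0.706, -0.014, 0.017]
ft_force: [-0.8, -0.0, 0.1]
gripper_width: 0.55
```

Call:
apply_moves(plan=[[[0,-35,0,0,0,0,0.55],[0,-35,0,0,0,0,0.55],[0,-30,0,0,0,0,0.55],[0,0,30,0,0,0,0.55],[0,0,30,0,0,0,0.55]]])

```text
time_s: 27.95
ee_pos: [0.464, -0.22, 0.1223]
orientation: [-0.706, 0.708, 0.017, -0.013]
ft_force: [0.8, 0.5, -0.2]
gripper_width: 0.546
```

Call:
apply_moves(plan=[[[0,0,35,0,0,0,0.55],[0,0,35,0,0,0,0.55],[0,0,35,0,0,0,0.55],[0,0,35,0,0,0,0.55],[0,0,35,0,0,0,0.55]]])

```text
time_s: 28.37
ee_pos: [0.4537, -0.0423, 0.1199]
orientation: [-0.707, 0.707, 0.016, -0.016]
ft_force: [0.9, 0.2, -0.1]
gripper_width: 0.549
```

Call:
apply_moves(plan=[[[0,0,35,0,0,0,0.55],[0,0,35,0,0,0,0.55],[0,0,35,0,0,0,0.55],[0,0,35,0,0,0,0.55],[0,0,35,0,0,0,0.55]]])

```text
time_s: 28.78
ee_pos: [0.4459, 0.1327, 0.12]
orientation: [0.707, -0.707, -0.016, 0.016]
ft_force: [1.0, -1.2, -0.3]
gripper_width: 0.55
```

```bash
python3 plan.py; python3 - <<'E'
from h import *
im=cams.camera('top');cv2.imwrite('pics/topf.png',im)
cv2.imwrite('pics/topfz.png',cv2.resize(im[120:235,255:425],None,fx=4.7,fy=4.7,interpolation=cv2.INTER_CUBIC))
b=cams.camera('scene');cv2.imwrite('pics/sf.png',cv2.resize(b[110:240,140:310],None,fx=4.5,fy=4.5,interpolation=cv2.INTER_CUBIC))
E
```

```text
t 28.78 p [445.9 132.7 120. ] th 2.6 tilt -1.0 g 0.55 F [ 1.  -1.2 -0.3]
```

View pics/topfz.png

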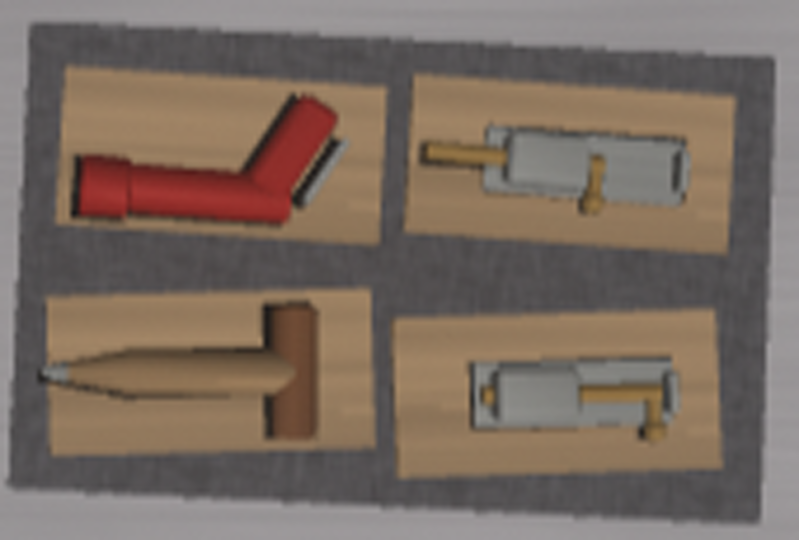

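View pics/sf.png

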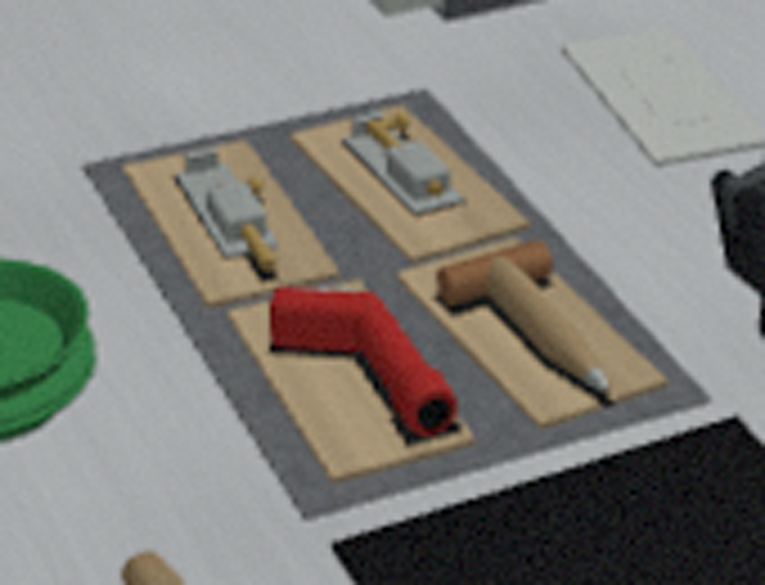

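View pics/topf.png

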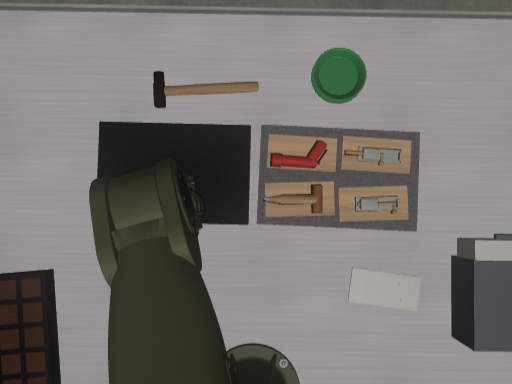

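All four things cover their silhouettes. The hammer at (205,89) and the saucers at (339,76) have not moved, and the gripper is clear. I'll let the arm settle, then hand in.

Call:
apply_moves(plan=[[[0,0,0,0,0,0,0.55],[0,0,0,0,0,0,0.55],[0,0,0,0,0,0,0.55],[0,0,0,0,0,0,0.55],[0,0,0,0,0,0,0.55]]])

```text
time_s: 29.3
ee_pos: [0.4463, 0.13, 0.1195]
orientation: [-0.707, 0.707, 0.015, -0.015]
ft_force: [0.1, 0.7, -0.5]
gripper_width: 0.548
```

```bash
python3 -c "
from station import env
print(env.sign_off())"
```

```text
the job is handed in; nothing more can be done
None
```

I laid the nozzle, the dibber and both bolts on their own silhouettes and handed the job in at about 29 s; no verdict was reported. The rod-out bolt is on the tongue silhouette and the rod-back bolt on the plain one.

- **Last checks:** The final top and scene pictures show each thing flat, pointing the right way and within roughly 2–4 mm of its silhouette. I judged that by eye and did not fit the final poses. The hammer and saucers show no movement, and the gripper was well clear.
- **What failed or disagreed:** The reported TCP lay about 23–30 mm below the visible fingertips, so the first nozzle grasp closed on air above the barrel. I reached the real grasp height in small guarded steps and used that offset for the rest, going to negative reported TCP heights. The fingertips or the held thing pressed lightly, at most about 10 N, in the later grasps and when setting the bolts down.

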